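Put the spring clamp away in the tool case

ROBOT

A 6-joint arm with a two-finger parallel gripper is mounted at the origin on the work surface. World frame = base frame: x ahead of the robot, y to its left, z up, the work surface at z = 0. Lengths are in mm, angles in rad, forces in N, time in s.
With the tool pointing down it reaches from about 350 to 800 mm from the base axis. Payload 7.3 kg.
Tool frame: the origin (TCP) lies midway between the tips of the shut fingers; the grasp point (between the pads) lies 19 mm behind it; x points along the fingers, y is the direction in which the jaws open and shut, and the axes are right-handed (so a half turn about x gives the same grasp; the last joint's range is limited). The gripper opens to 85 mm and grips with 20 to 120 N. Pads are 22 mm wide; open, the fingers measure 114 mm over their backs; the gripper's body (76 mm by 85 mm) begins 54 mm behind the grasp point. The pads swing forward as they close: fully open they stand 13 mm farther back than shut.
Start: joints at [-1.253, 0.342, 1.524, -0, 1.275, -0.146], TCP at [234.883, -469.547, 231.322] pointing down, gripper open.
Joint ranges: [-2.53, 2.53], [-0.77, 2.02], [0.04, 2.7], [-1, 4.14], [0.28, 2.66], [-3.11, 3.11]. Speed limits (rad/s): [2.57, 2.57, 3.14, 3.14, 3.14, 3.14].

INTERFACE

Orientations are given as a unit quaternion [x, y, z, w].
In Python, from station import robot gives the robot as it stands.
- The arm moves only by the tool jog_arm, never from a script. Its arguments are lists of equal length, an entry for each row: "translation": the shift along the tool's x, y, z in m, a list of three; "twist": the turn about the tool's x in degrees. A call has exactly 10 rows; each row is the pose to reach, as a shift and turn from the pose commanded when the call began, along the tool's axes at that moment; what a row does not reach only later rows make up. A row lasts 1/12 s, in which the tool goes at most 41.7 mm and 7.16 degrees, less where a joint would pass 70% of its speed; a pose out of reach is approached as far as the arm can. A call with a gripper value outside its range is refused whole. "grip" is the gripper command: -1 is fully open, 1 is shut, values between are in proportion, set as the call begins (left out, the last holds). The fingers move at their own pace and stop on an object; "newtons" is the grip in N (left out, the last holds). Time passes only in rows, so rows that repeat a pose let the fingers close, or fill a call up. It gives the time, the measured TCP pose, the force and the opening at its end, in the units of the state.
- robot.observe(): the state, without advancing time (a new reading comes with each control period).
- robot.capture(name): name is "scene" or "side" or "wrist"; returns a dict with "frame" (420x560x3 uint8, red, green, blue), "range_z" (420x560 float32, mm along the optical axis (not along the pixel's ray), 0 where there is no reading), "intrinsics" (3x3 intrinsics, pixels), "k1" (the pictures are not rectified: a ray, as slopes to the right and down, at radius r is drawn at 1 + k1 r^2 times it, then the intrinsics apply), "extrinsics" (4x4, takes a point from camera to world coordinates); the wrist camera has in their place "tool_from_camera" (4x4, takes a point from camera to tool coordinates, whose origin is the TCP and whose axes are the tool frame's). Camera axes: x right, y up, looking along -z (the intrinsics and any distortion apply to the point x, -y, -z); pixel columns grow to the right and rows downward; lengths in mm; the calibration is good to about 2 mm. A picture is of the moment at which its call begins: read the wrist's pose just before it.
- robot.hand_in(): hands the job in, once; it reports no verdict.
The state is a dict: "time": time; "joint_positions": joint angles; "dq": joint speeds; "effort": joint torques, N m; "position": TCP position; "ee_rot": TCP orientation; "wrist_force": force on the tool from outside, world axes, zero at the start; "moment": the same for the moment, N m; "width": finger opening in mm.
Only numpy, scipy, OpenCV 4.12 (cv2) and the standard library are available. Lean on these libraries where they do the work, as an engineer would, in place of code of your own. Each camera call takes 0.05 s, during which the arm holds its last target.

TASK

Put the loose orange-tipped spring clamp from the table away in the tool case: slide the orange catch to free the lid, lift the lid and swing it gently all the way back until it rests on its stop, then lay the clamp flat in the empty bay without dropping it, and leave the case standing open. Do not let the lid slam or fall, and leave the other things on the table and in the case where they are.

Things in the scene. Friction and masses are not known exactly. Their poses are not given: they have to be found in the camera images.
- case: Shallow tool case, dark grey with a blue lid, 160 deep (x) x 300 wide (y), rim 78 above the table; it stands firm and does not shift. Origin: centre of its underside, on the table. x points from the front (lip and catch, robot side) to the hinge at the back, y to its left, z up. Bays from left: empty, clamp, glue sticks. A carry handle stands out 30 from the right (-y) end at height 52.
- lid (a joint): Angle of the blue lid about its hinge (rad): 0 shut, 1.833 (105 degrees) leaning back on its stop. It weighs 0.38 kg, is 14 thick, turns easily and does not stay: let go below about 1.5 it falls shut, beyond about 1.55 it tips back on the stop by its own weight. It cannot open while the catch is on.
- catch (a joint): Travel of the orange catch along the lid's front edge (m): 0 to 0.003 locked, 0.024 fully slid to the case's left (+y). The lid is free from 0.019 on. It slides with about 2 N and stays where it is left.
- catch_thumb (a point): Middle of the top of the catch's orange ribbed thumb piece, 16 (x) x 34 (y), which stands 13 above the lid's top face (22 above the lip). It rides on the middle of the lip, 10 in front of the case's front wall.
- lid_hinge (a point): Point on the hinge axis at the middle of the case's back edge, 79 above the table, 88 behind the case's centre. The axis runs along the case's y.
- lip_right (a point): Front lower edge of the lid's lip, 95 to the right (-y) of the locked catch; moves and turns with the lid, 188 from the hinge axis. The lip is a flat ledge 5 thick that stands out 20 in front of the front wall, its underside 79 above the table when shut, free beneath; this part of it is 110 long, centred on this point. A fingertip can go under it and lift.
- lip_left (a point): The same on the left (+y) side of the catch.
- bay (a point): Centre of the floor of the empty left bay, 22 above the table; axes as the case's. Bay 152 (x) x 94 (y) inside; outer walls rise 56 above its floor, the divider to the middle bay 44.
- clamp_mid (a point): Middle of the loose orange-tipped black spring clamp, half-way up (13 above what it lies on). It lies flat, 26 high, about 124 long (x: jaws with orange pads to +x, spread handles with orange ends to -x), 72 wide over the handle ends (58 behind the middle). At its middle is a block with flat sides 36 apart across y, 32 long along x, to grip. About 0.11 kg.
- green_clamp_mid (a point): Middle of a like clamp with green tips; stays where it is.
- stored_clamp_mid (a point): Middle of another orange-tipped clamp that lies in the middle bay of the case; stays there.
- stick_pack: Pack of glue sticks 100 x 57 x 21 in the right bay of the case; stays there. Origin at its underside.
- tape: Roll of grey tape, 96 across and 24 high; origin at its underside; stays where it is.
- driver: Blue and grey pistol-shaped cordless screwdriver lying on its side, about 150 x 140 x 44; origin under its barrel; stays where it is.
- glue_gun: Black and yellow glue gun (cold) lying on a black mat, about 150 x 110 x 33; origin under its barrel; stays where it is.
- pen_pot: Blue pot with pens, 80 across, 190 high with the pens; origin at its underside; stays where it is.
- bits_tray: Clear tray 110 x 150 x 35 with three compartments; origin at its underside; stays where it is.
Things that resemble listed ones, but are neither listed nor needed, are in the scene too. Leave any purple look-alike of the part that bears clamp_mid alone.

How it is judged (in metres and radians):
On the way, in this order (a step that is already met when the one before it is completed fails the run):
1. the catch is slid to the left, clear of its keeper (over 19 mm), with the lid still down (value of joint catch above 0.019 m and value of joint lid below 0.1 rad), for 0.1 s.
2. the lid rests back on its stop (over 1.78 rad, at rest) (value of joint lid above 1.78 rad and velocity of joint lid between -0.1 and 0.1 rad/s), for 0.3 s.
At the end, for the whole second after the job is handed in: The lid rests open on its stop (over 1.78 rad). The loose orange-tipped clamp lies at rest, flat (within 7 degrees), on the empty left bay's floor, either way round: its middle within 25 mm along and 20 mm across of the bay's centre, at most 18 mm above the floor (value of joint lid above 1.78 rad and x of clamp_mid in the frame of bay between -0.025 and 0.025 m and y of clamp_mid in the frame of bay between -0.02 and 0.02 m and z of clamp_mid in the frame of bay below 0.018 m and angle between clamp_mid's own z axis and vertical below 0.12 rad and linear speed of clamp below 0.02 m/s); the robot touches nothing.
It fails at once if the lid is flung or falls (turns faster than 3 rad/s) (velocity of joint lid above 3 rad/s or velocity of joint lid below -3 rad/s).
It fails at once if the clamp is dropped or thrown in (moves faster than 0.75 m/s below the case's rim, over the case) (z of clamp_mid in the frame of bay below 0.056 m and horizontal distance between clamp_mid and bay below 0.06 m and linear speed of clamp above 0.75 m/s).
It fails at once if something else on the table or in the case is moved more than 25 mm (distance of any of green_clamp_mid, stored_clamp_mid, stick_pack, tape, driver, glue_gun, pen_pot, bits_tray from where it was at the start of the episode above 0.025 m).
It also fails if it takes over 72 s, if anything falls off the work surface, if the arm or the gripper's body presses on something with over 40 N, if the wrist force passes 120 N, or if a joint passes its speed limit or range.

## Working session

There is one attempt and no reset: what is moved stays moved. The work goes in short steps, Python scripts to look and compute and a tool call to move; the robot and the scene stay as the last step left them, time stands still between calls to the robot, and variables do not carry over. Pictures are saved under pics/ and viewed, and the job is handed in when it is done.

Besides the shell and the picture viewer there is one more tool, called after ">>>" by a JSON object that holds its "name" and its "arguments". jog_arm: Moves the arm, as the interface text tells. Its arguments: {"type":"object","properties":{"translation":{"type":"array","items":{"type":"array","items":{"type":"number"}}},"twist":{"type":"array","items":{"type":"number"}},"grip":{"type":"number"},"newtons":{"type":"number"}},"required":["translation","twist"]}

```bash
ls; mkdir -p pics
cat > h.py <<'E'
import numpy as np, cv2
from station import robot
from scipy.spatial.transform import Rotation as R
def cap(n):
    s=robot.observe(); c=robot.capture(n)
    if n=='wrist':
        T=np.eye(4);T[:3,:3]=R.from_quat(s['ee_rot']).as_matrix();T[:3,3]=s['position']
        c['extrinsics']=T@np.array(c['tool_from_camera'])
    np.savez('last_%s.npz'%n,**{k:np.array(v) for k,v in c.items()})
    return c
def load(n): return dict(np.load('last_%s.npz'%n))
def save(n,name,box=None,scale=1):
    c=load(n); f=c['frame'][:,:,::-1]
    if box: f=f[box[1]:box[3],box[0]:box[2]]
    f=cv2.resize(f,None,fx=scale,fy=scale,interpolation=cv2.INTER_CUBIC)
    cv2.imwrite('pics/'+name,f)
def cloud(c):
    K=c['intrinsics'];k1=float(c['k1']);z=c['range_z'].astype(float)
    h,w=z.shape;u,v=np.meshgrid(np.arange(w),np.arange(h))
    uv=np.stack([u,v],-1).reshape(-1,1,2).astype(float)
    p=cv2.undistortPoints(uv,K,np.array([k1,0,0,0,0.])).reshape(h,w,2)
    P=np.stack([p[...,0]*z,-p[...,1]*z,-z,np.ones_like(z)],-1)@c['extrinsics'].T
    P=P[...,:3];P[z==0]=np.nan
    return P
def proj(c,pts):
    T=np.linalg.inv(c['extrinsics']);q=np.atleast_2d(pts)@T[:3,:3].T+T[:3,3]
    q=q*[1,-1,-1]
    return cv2.projectPoints(q,np.zeros(3),np.zeros(3),c['intrinsics'],np.array([float(c['k1']),0,0,0,0]))[0].reshape(-1,2)
E
python3 - <<'E'
from h import *
print(robot.observe())
for n in('scene','side','wrist'):
    c=cap(n);save(n,n+'0.png',scale=1.42);print(n,c['k1'],c['extrinsics'].round(2).tolist())
E
```

```text
pics
{'time': 0.0, 'joint_positions': array([-1.25298986e+00,  3.42695645e-01,  1.52500076e+00, -1.94492661e-05,
        1.27540492e+00, -1.45999592e-01]), 'dq': array([-6.13712899e-06,  1.78096507e-03,  1.02950848e-03, -2.11761589e-04,
       -2.19889319e-04,  3.14755936e-03]), 'effort': array([-2.85993947e-04, -4.33681762e+01, -2.46014285e+01, -1.60212740e-04,
        7.82729621e-03,  9.41848072e-06]), 'position': array([ 234.75128612, -469.14941996,  230.64568878]), 'ee_rot': array([-0.68812511, -0.16304714,  0.68822975, -0.16198541]), 'wrist_force': array([0.29924798, 0.15870835, 0.03014062]), 'moment': array([0.02658603, 0.04624842, 0.00470107]), 'width': 85.708436675312}
scene -0.08158044418481318 [[0.45, -0.56, 0.7, 1554.68], [0.89, 0.29, -0.34, -522.5], [-0.01, 0.78, 0.63, 1002.86], [0.0, 0.0, 0.0, 1.0]]
side -0.11180637248522314 [[-0.78, 0.42, -0.46, 25.52], [-0.63, -0.53, 0.57, 625.77], [-0.01, 0.73, 0.68, 886.99], [0.0, 0.0, 0.0, 1.0]]
wrist -0.06208887251711915 [[0.45, 0.86, 0.25, 299.22], [-0.89, 0.43, 0.13, -437.22], [-0.0, -0.28, 0.96, 372.4], [0.0, 0.0, 0.0, 1.0]]
```

View pics/scene0.png

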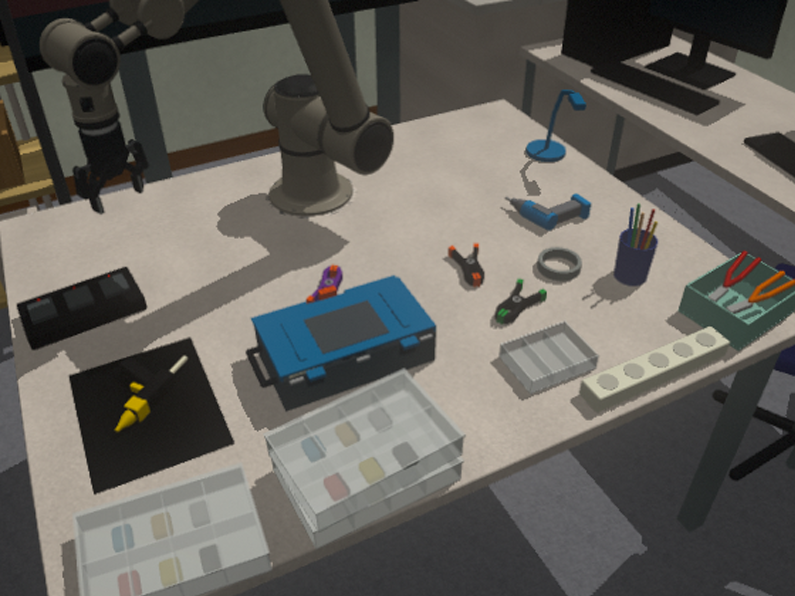

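View pics/side0.png

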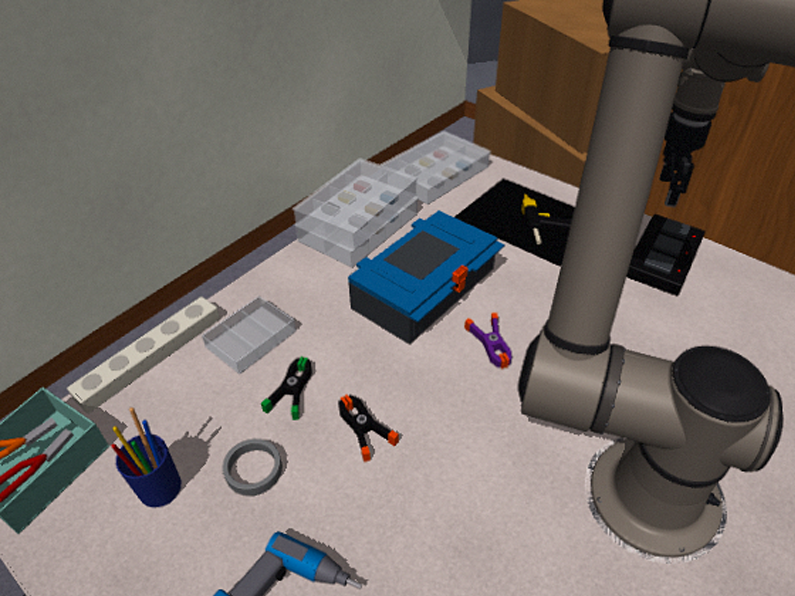

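View pics/wrist0.png

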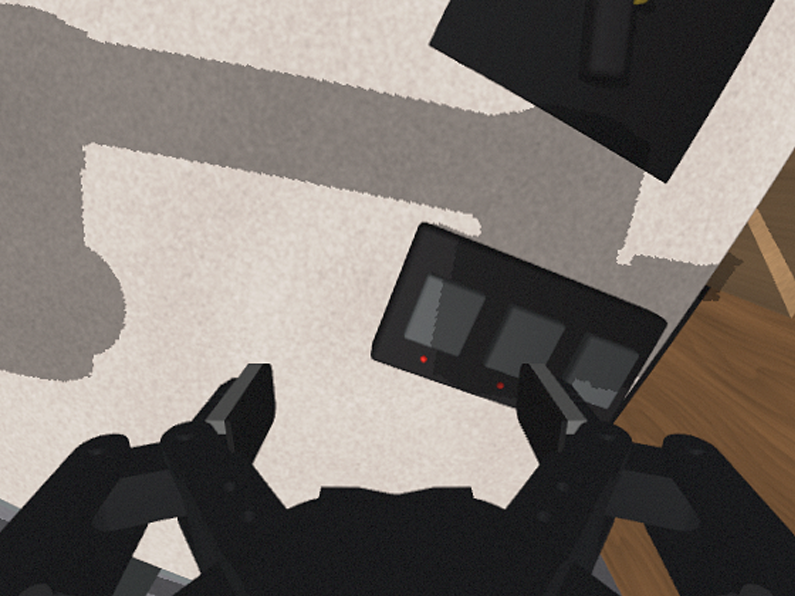

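Scene view (scaled) shows the case at (340,340), the orange-tipped black clamp at (468,263), the green one at (520,302) and the purple look-alike at (327,283). The catch is only visible in the side view, at (460,278). Next: enlarged crops and measurements.

Run:
```python
from h import *
c=load('side');save('side','s_case.png',box=(240,140,365,270),scale=4.5);save('side','s_cl.png',box=(170,230,370,340),scale=4)
for n in('side','scene'):
    c=load(n);P=cloud(c);hsv=cv2.cvtColor(c['frame'],cv2.COLOR_RGB2HSV)
    z=P[...,2]
    ins=(P[...,0]>200)&(P[...,0]<900)&(abs(P[...,1])<600)
    blue=cv2.inRange(hsv,(98,120,40),(118,255,255))>0
    m=blue&ins&(z>60)&(z<120)
    n_,l,st,ce=cv2.connectedComponentsWithStats(m.astype(np.uint8))
    k=1+st[1:,4].argmax();m=l==k
    Q=P[m];print(n,'blue',st[k],np.percentile(Q[:,2],[2,50,98]).round(1))
    T=Q[abs(Q[:,2]-np.median(Q[:,2]))<4]
    r=cv2.minAreaRect(T[:,:2].astype(np.float32));print(r,cv2.boxPoints(r).round(1).tolist())
    org=(cv2.inRange(hsv,(3,150,80),(15,255,255))>0)&ins
    n_,l,st,ce=cv2.connectedComponentsWithStats(org.astype(np.uint8),connectivity=8)
    for i in range(1,n_):
        if st[i,4]>8: print('org',ce[i].round(),st[i,4],np.nanmedian(P[l==i],0).round(1),np.nanmin(P[l==i],0).round(1),np.nanmax(P[l==i],0).round(1))
```

```text
side blue [ 245  148  110   79 3343] [81.6 92.9 97.3]
((605.02197265625, -159.0211181640625), (304.76300048828125, 180.75123596191406), 89.09052276611328) [[512.2000122070312, -309.8999938964844], [693.0, -312.79998779296875], [697.7999877929688, -8.100000381469727], [517.0999755859375, -5.199999809265137]]
org [324. 195.] 127 [ 502.2 -148.5   97. ] [ 498.1 -180.3   57.1] [ 524.2 -135.3  109.6]
org [348. 222.] 17 [ 425.8 -163.1   24. ] [ 415.4 -194.8   -1. ] [ 441.5 -154.8   27.7]
org [329. 227.] 28 [ 456.4 -113.8   22.6] [ 449.3 -142.8    0.5] [ 473.4 -109.2   27.7]
org [355. 254.] 50 [345.6 -76.5  21. ] [337.8 -96.7   3.8] [358.6 -66.2  27.5]
org [244. 283.] 57 [510.4 182.2  25. ] [504.5 166.9   1.4] [536.1 190.6  29.5]
org [ 95. 296.] 30 [656.7 479.1 159.3] [653.8 476.1 134. ] [659.9 482.4 184. ]
org [276. 308.] 68 [402.1 189.7  21.5] [394.5 178.5  -2.4] [411.  192.4  28.6]
org [104. 316.] 50 [652.7 484.3  97.8] [649.  479.6  46.1] [655.8 489.3 130.9]
org [257. 319.] 53 [416.3 241.   23. ] [ 4.107e+02  2.207e+02 -3.000e-01] [430.4 247.3  28.1]
scene blue [ 177  195  129   73 3766] [81.7 91.9 96.9]
((606.2806396484375, -162.96824645996094), (299.6933898925781, 185.8874969482422), 89.04547882080078) [[510.8999938964844, -311.20001220703125], [696.7000122070312, -314.29998779296875], [701.7000122070312, -14.699999809265137], [515.7999877929688, -11.600000381469727]]
org [234. 190.] 27 [350.8 -86.3  21.7] [317.5 -93.1   0.8] [360.7 -64.5  30.4]
org [335. 194.] 24 [515.8 178.6  23.5] [477.4 167.5  -5.6] [524.1 197.   25.8]
org [230. 205.] 75 [ 511.8 -159.6  102.2] [ 412.5 -177.1   20. ] [ 517.8 -106.6  111.3]
org [218. 210.] 17 [ 423.9 -166.1   23.4] [ 385.3 -175.9   -3.3] [ 427.7 -155.6   27.3]
```

View pics/s_case.png

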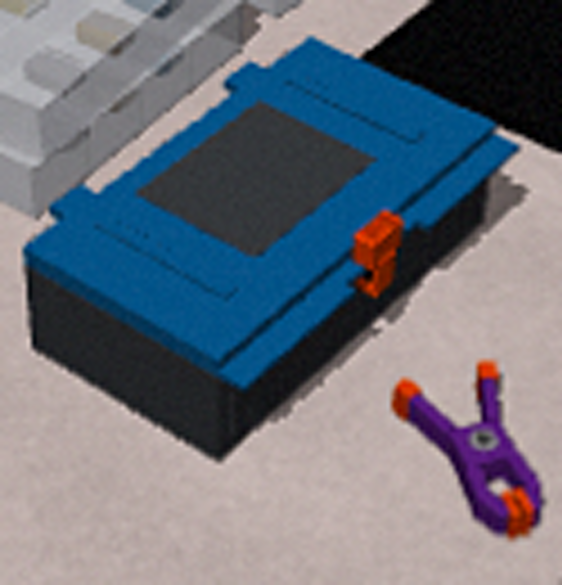

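View pics/s_cl.png

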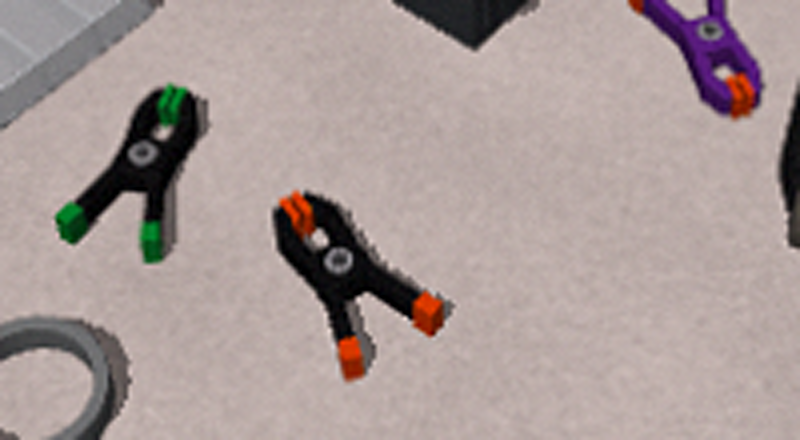

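The loose clamp is the black-bodied one with orange tips (crop 340,260). The green-tipped one (150,155) and the purple-bodied one (705,30) are ruled out by colour. I'll move above the catch for a wrist view.

```bash
cat >> h.py <<'E'
def plan(target,yaw_deg):
    """yaw of jaw axis (tool y) in world, mod 180"""
    s=robot.observe();M=R.from_quat(s['ee_rot']).as_matrix()
    d=M.T@(np.array(target)-s['position'])/1000
    cur=np.degrees(np.arctan2(M[1,1],M[0,1]))
    # tool x down: + twist about tool x => world yaw decreases
    tw=-(yaw_deg-cur); tw=(tw+90)%180-90
    print('t',round(s['time'],2),'pos',s['position'].round(1),'jawyaw',cur.round(2),'down',M[:,0].round(3),'q6',s['joint_positions'].round(2),'F',s['wrist_force'].round(1),'w',round(s['width'],1))
    print('shift',d.round(4).tolist(),'twist',tw.round(2),'(or',((tw+360)%360-180).round(2),')')
    return d,tw
E
python3 - <<'E'
from h import *
plan([440,-160,270],89.1)
s=robot.observe();print(R.from_quat(s['ee_rot']).as_matrix().round(3))
c=cap('wrist');print(np.array(c['tool_from_camera']).round(2))
E
```

```text
t 0.15 pos [ 234.8 -469.2  230.8] jawyaw -63.43 down [-0.     0.001 -1.   ] q6 [-1.25  0.34  1.52 -0.    1.28 -0.15] F [-0.2  0.5 -0.2] w 85.4
shift [-0.0389, -0.1848, -0.3219] twist 27.47 (or -152.53 )
[[-0.     0.447 -0.894]
 [ 0.001 -0.894 -0.447]
 [-1.    -0.001 -0.   ]]
[[-0.0000e+00  2.8000e-01 -9.6000e-01 -1.4171e+02]
 [ 1.0000e+00 -0.0000e+00 -0.0000e+00  3.0000e-02]
 [-0.0000e+00 -9.6000e-01 -2.8000e-01 -7.1980e+01]
 [ 0.0000e+00  0.0000e+00  0.0000e+00  1.0000e+00]]
```

>>> {"name": "jog_arm", "arguments": {"translation": [[-0.006, -0.018, -0.032], [-0.012, -0.037, -0.064], [-0.016, -0.055, -0.097], [-0.02, -0.074, -0.129], [-0.024, -0.092, -0.161], [-0.028, -0.111, -0.193], [-0.032, -0.129, -0.225], [-0.036, -0.148, -0.258], [-0.039, -0.166, -0.29], [-0.039, -0.185, -0.322]], "twist": [2.7, 5.5, 8.2, 11, 13.7, 16.5, 19.2, 22, 24.7, 27.5], "grip": -0.2}}

```text
time: 1.03
position: [441.0, -158.5, 271.0]
ee_rot: [0.707, -0.007, -0.707, -0.006]
wrist_force: [0.7, -0.4, 0.2]
width: 51.3
```

Run:
```python
from h import *
plan([440,-160,270],89.1)
c=cap('wrist');save('wrist','w1.png',scale=1.42)
```

```text
t 1.03 pos [ 441.  -158.5  271. ] jawyaw -91.07 down [ 0.001 -0.001 -1.   ] q6 [-0.51  0.21  1.6  -0.    1.33  1.08] F [ 0.7 -0.4  0.2] w 51.3
shift [0.001, 0.0015, 0.001] twist -0.17 (or 179.83 )
```

View pics/w1.png

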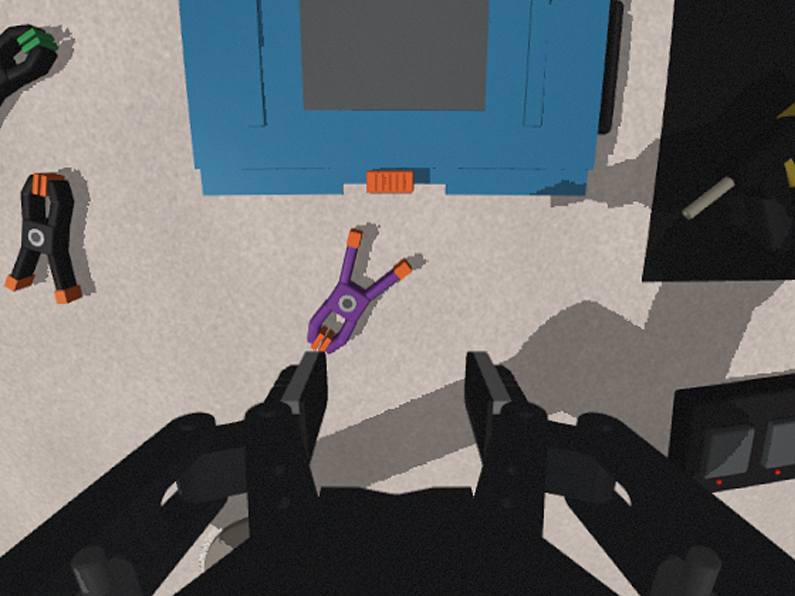

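Wrist view shows the case front clearly: thumb at (390,181), lip gap spanning 344–445 in x, loose clamp at (38,238), purple one at (347,300). I'll measure them.

```bash
cat > m.py <<'E'
from h import *
c=load('wrist');P=cloud(c);hsv=cv2.cvtColor(c['frame'],cv2.COLOR_RGB2HSV);z=P[...,2]
org=(cv2.inRange(hsv,(3,130,60),(16,255,255))>0)
n_,l,st,ce=cv2.connectedComponentsWithStats(org.astype(np.uint8),connectivity=8)
for i in range(1,n_):
    if st[i,4]>20:
        Q=P[l==i];print('org',ce[i].round(),st[i],np.nanmedian(Q,0).round(1),'top',np.nanpercentile(Q[:,2],95).round(1))
        T=Q[abs(Q[:,2]-np.nanpercentile(Q[:,2],80))<4]
        r=cv2.minAreaRect(T[:,:2].astype(np.float32));print('   ',np.round(r[0],1),np.round(r[1],1),round(r[2],1))
blue=(cv2.inRange(hsv,(95,110,40),(118,255,255))>0)
T=P[blue&(z>89)&(z<97)];print('lid top z',np.median(T[:,2]),'front x',np.percentile(T[:,0],1).round(1),'y rng',T[:,1].min().round(1),T[:,1].max().round(1))
T=P[blue&(z>79)&(z<88)];print('lip z',np.median(T[:,2]),np.percentile(T[:,0],[1,99]).round(1))
r=cv2.minAreaRect(P[blue&(z>79)&(z<97)][:,:2].astype(np.float32));print(r)
# front edge line per y
B=P[blue&(z>79)&(z<88)]
ys=np.arange(-300,-15,10);e=[]
for y in ys:
    q=B[abs(B[:,1]-y)<3]
    if len(q)>3:e.append((y,np.percentile(q[:,0],3)))
e=np.array(e);print(e.round(1).tolist());print(np.polyfit(e[:,0],e[:,1],1))
E
python3 m.py
```

```text
org [274. 127.] [258 120  33  16 521] [ 506.9 -155.4  105.3] top 107.0
    [ 506.6 -155.3] [32.8 15. ] 89.0
org [ 30. 128.] [ 22 122  23  17 221] [516.7 177.9  22.9] top 25.1
    [513.6 180.5] [17.5 21.2] 73.0
org [249. 167.] [244 161  11  14 108] [ 453.5 -119.9   23.5] top 24.6
    [ 453.  -119.4] [11.  14.8] 72.4
org [283. 189.] [277 182  13  15 117] [ 423.2 -164.7   23.3] top 24.8
    [ 422.1 -164.8] [11.5 14.3] 36.8
org [ 12. 199.] [  3 193  22  12 142] [416.1 233.7  22.6] top 25.1
    [417.4 236.7] [13.2 14.3] 58.0
org [ 48. 207.] [ 38 201  20  13 173] [402.1 179.6  19.4] top 24.6
    [402.1 184.1] [13.8 11.9] 0.1
org [225. 238.] [219 230  12  17  69] [354.2 -80.4  23.3] top 25.4
    [350.2 -78. ] [ 5.4 19.9] 58.6
org [230. 240.] [224 232  12  16  75] [351.4 -87.9  23.2] top 275.5
    [346.8 -85.7] [ 6.4 17.6] 57.2
lid top z 92.21826796091622 front x 517.1 y rng -311.4 -9.1
lip z 83.11767361022459 [495.8 518.1]
((564.4774169921875, -159.96478271484375), (300.8419189453125, 134.67684936523438), 88.93234252929688)
[[-300.0, 495.6], [-290.0, 495.6], [-280.0, 495.6], [-270.0, 495.7], [-260.0, 495.8], [-250.0, 495.9], [-240.0, 496.0], [-230.0, 496.1], [-220.0, 496.2], [-210.0, 496.3], [-200.0, 496.5], [-190.0, 505.2], [-180.0, 505.3], [-170.0, 514.9], [-160.0, 515.1], [-150.0, 515.3], [-140.0, 514.8], [-130.0, 506.2], [-120.0, 501.2], [-110.0, 499.1], [-100.0, 498.4], [-90.0, 498.6], [-80.0, 498.8], [-70.0, 499.1], [-60.0, 499.4], [-50.0, 499.6], [-40.0, 499.9], [-30.0, 500.1], [-20.0, 500.5]]
[1.93357576e-02 5.04018390e+02]
```

Run:
```python
from h import *
c=load('wrist');P=cloud(c);s=robot.observe()['position']
D=(P-s)
m=(D[...,2]>-12)&(D[...,2]<60)&(abs(D[...,1])<60)&(np.arange(420)[:,None]<330)
for sg in(1,-1):
    Q=D[m&(np.sign(D[...,1])==sg)]
    print(len(Q),np.percentile(Q[:,2],[0.5,1,3,5,10]).round(1))
    T=Q[Q[:,2]<12];print(T.min(0).round(1),T.max(0).round(1))
plan([506.8,-155.2,120],89.1)
```

```text
4255 [ 4.4  5.6  9.4 11.8 17.4]
[-13.   19.8   1.6] [ 9.7 32.4 12. ]
4096 [ 4.4  5.9  9.3 11.8 17.2]
[-14.  -42.9   2. ] [  8.6 -30.8  12. ]
t 1.08 pos [ 443.6 -153.2  270.7] jawyaw -91.06 down [ 0.003  0.003 -1.   ] q6 [-0.5   0.21  1.6   0.    1.33  1.09] F [ 1.2  4.1 -0.5] w 51.4
shift [0.1508, 0.0013, -0.0628] twist -0.16 (or 179.84 )
```

>>> {"name": "jog_arm", "arguments": {"translation": [[0.02, -0.001, -0.01], [0.045, -0.002, -0.02], [0.07, -0.003, -0.031], [0.095, -0.004, -0.042], [0.12, -0.005, -0.053], [0.135, -0.006, -0.061], [0.145, -0.006, -0.066], [0.145, -0.006, -0.0665], [0.145, -0.006, -0.0665], [0.145, -0.006, -0.0665]], "twist": [0, 0, 0, 0, 0, 0, 0, 0, 0, 0], "grip": -0.2, "newtons": 40}}

```text
time: 1.92
position: [506.9, -155.5, 126.3]
ee_rot: [0.708, -0.006, -0.707, -0.005]
wrist_force: [-0.5, -1.2, -0.5]
width: 51.4
```

```bash
python3 - <<'E'
from h import *
c=cap('wrist');save('wrist','w2.png',scale=1.42)
plan([506.8,-155.2,91],89.1)
E
python3 m.py|head -4
```

```text
t 1.97 pos [ 507.  -155.5  126.6] jawyaw -90.93 down [ 0.002 -0.001 -1.   ] q6 [-0.44  0.46  1.66 -0.    1.02  1.15] F [-0.3  0.1  0.4] w 51.1
shift [0.0356, -0.0003, 0.0002] twist -0.03 (or 179.97 )
org [278. 240.] [ 251  224   56   33 1748] [ 510.3 -155.5  104.8] top 106.6
    [ 507.4 -155.6] [33.5 15.8] 88.5
org [241. 259.] [233 247  17  25 282] [ 457.6 -120.2   23.4] top 24.7
    [ 453.2 -119.5] [11.2 14.8] 73.0
```

View pics/w2.png

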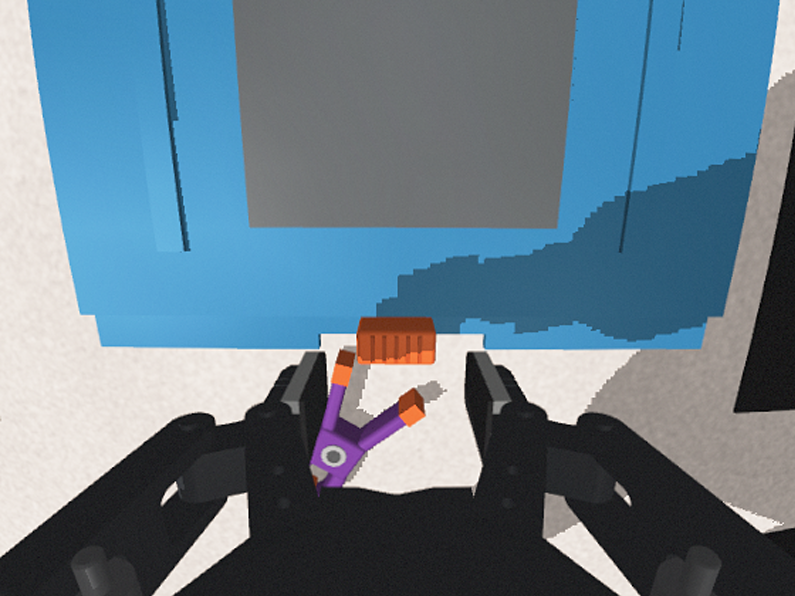

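>>> {"name": "jog_arm", "arguments": {"translation": [[0.008, 0, 0], [0.016, 0, 0], [0.024, 0, 0], [0.03, 0, 0], [0.034, 0, 0], [0.035, 0, 0], [0.035, 0, 0], [0.035, 0, 0], [0.035, 0, 0], [0.035, 0, 0]], "twist": [0, 0, 0, 0, 0, 0, 0, 0, 0, 0]}}

```text
time: 2.8
position: [506.9, -155.2, 90.6]
ee_rot: [0.707, -0.006, -0.707, -0.006]
wrist_force: [0.1, -0.3, -0.1]
width: 51.2
```

>>> {"name": "jog_arm", "arguments": {"translation": [[0, 0, 0], [0, 0, 0], [0, 0, 0], [0, 0, 0], [0, 0, 0], [0, 0, 0], [0, 0, 0], [0, 0, 0], [0, 0, 0], [0, 0, 0]], "twist": [0, 0, 0, 0, 0, 0, 0, 0, 0, 0], "grip": 0.9, "newtons": 40}}

```text
time: 3.63
position: [506.8, -155.2, 90.7]
ee_rot: [0.707, -0.006, -0.707, -0.006]
wrist_force: [-1.9, 0.4, 5.9]
width: 33.4
```

>>> {"name": "jog_arm", "arguments": {"translation": [[0, -0.003, 0], [0, -0.006, 0], [0, -0.009, 0], [0, -0.012, 0], [0, -0.015, 0], [0, -0.018, 0], [0, -0.02, 0], [0, -0.02, 0], [0, -0.02, 0], [0, -0.02, 0]], "twist": [0, 0, 0, 0, 0, 0, 0, 0, 0, 0]}}

```text
time: 4.47
position: [507.3, -135.1, 90.7]
ee_rot: [0.707, -0.006, -0.707, -0.006]
wrist_force: [-1.3, 0.6, 5.5]
width: 33.2
```

Run:
```python
from h import *
c=cap('wrist');save('wrist','w3.png',scale=1.42)
cap('side');save('side','s3.png',box=(240,140,365,270),scale=4.5)
plan([507,-135.5,91],89.1)
```

```text
t 4.57 pos [ 507.3 -135.1   90.7] jawyaw -90.93 down [ 0.001 -0.    -1.   ] q6 [-0.41  0.5   1.71  0.    0.93  1.18] F [-0.7  1.2  6.8] w 33.0
shift [-0.0003, 0.0004, 0.0002] twist -0.03 (or 179.97 )
```

View pics/w3.png

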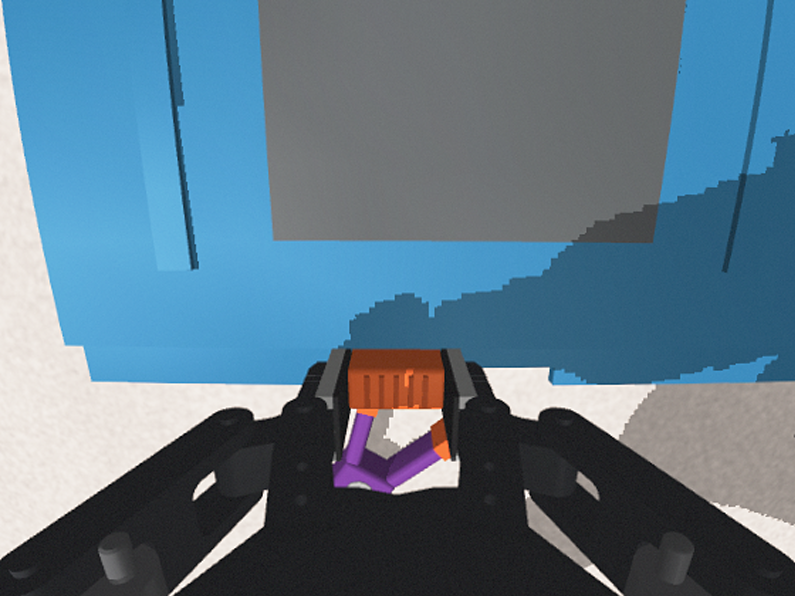

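View pics/s3.png

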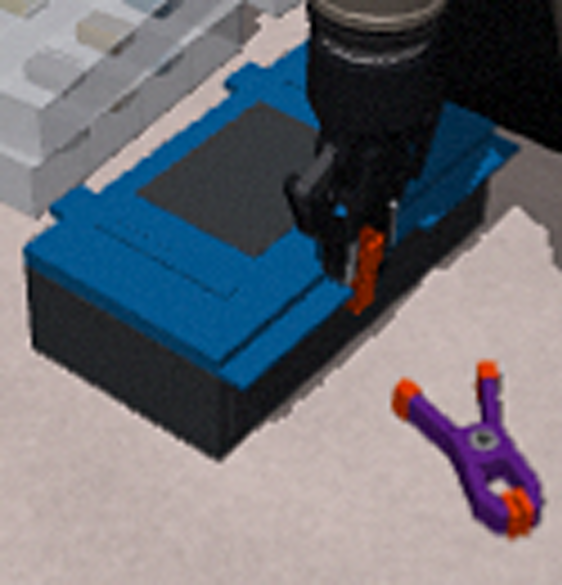

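>>> {"name": "jog_arm", "arguments": {"translation": [[0, -0.001, 0], [0, -0.002, 0], [0, -0.0025, 0], [0, -0.0025, 0], [0, -0.0025, 0], [0, -0.0025, 0], [0, -0.0025, 0], [0, -0.0025, 0], [0, -0.0025, 0], [0, -0.0025, 0]], "twist": [0, 0, 0, 0, 0, 0, 0, 0, 0, 0]}}

```text
time: 5.4
position: [507.3, -134.3, 90.7]
ee_rot: [0.707, -0.007, -0.707, -0.005]
wrist_force: [-1.6, -6.7, 4.0]
width: 32.9
```

```bash
cat > arc.py <<'E'
import numpy as np
r=np.hypot(178,20.5);p0=np.arctan2(20.5,-178)
f=lambda t:np.array([r*np.cos(p0-t),r*np.sin(p0-t)])
th=np.radians(np.arange(0,106,2.1))
for k in range(0,50,10):
    rows=[]
    for i in range(1,11):
        d=f(th[k+i])-f(th[k]);rows.append([round(-d[1]/1000,4),0,round(-d[0]/1000,4)])
    print(np.degrees(th[k+10]),rows)
E
python3 arc.py
```

```text
21.0 [[np.float64(-0.0065), 0, np.float64(-0.0009)], [np.float64(-0.013), 0, np.float64(-0.002)], [np.float64(-0.0194), 0, np.float64(-0.0033)], [np.float64(-0.0258), 0, np.float64(-0.0049)], [np.float64(-0.0321), 0, np.float64(-0.0067)], [np.float64(-0.0383), 0, np.float64(-0.0088)], [np.float64(-0.0445), 0, np.float64(-0.011)], [np.float64(-0.0506), 0, np.float64(-0.0135)], [np.float64(-0.0566), 0, np.float64(-0.0162)], [np.float64(-0.0624), 0, np.float64(-0.0192)]]
42.0 [[np.float64(-0.0058), 0, np.float64(-0.0031)], [np.float64(-0.0114), 0, np.float64(-0.0065)], [np.float64(-0.0169), 0, np.float64(-0.0101)], [np.float64(-0.0223), 0, np.float64(-0.0138)], [np.float64(-0.0276), 0, np.float64(-0.0178)], [np.float64(-0.0327), 0, np.float64(-0.0219)], [np.float64(-0.0376), 0, np.float64(-0.0262)], [np.float64(-0.0424), 0, np.float64(-0.0307)], [np.float64(-0.047), 0, np.float64(-0.0354)], [np.float64(-0.0514), 0, np.float64(-0.0403)]]
63.0 [[np.float64(-0.0043), 0, np.float64(-0.005)], [np.float64(-0.0083), 0, np.float64(-0.0102)], [np.float64(-0.0122), 0, np.float64(-0.0155)], [np.fl
[... 575 characters left out ...]
0.0096), 0, np.float64(-0.0381)], [np.float64(-0.0104), 0, np.float64(-0.0447)], [np.float64(-0.0109), 0, np.float64(-0.0512)], [np.float64(-0.0112), 0, np.float64(-0.0578)], [np.float64(-0.0113), 0, np.float64(-0.0643)]]
105.00000000000001 [[np.float64(0.0002), 0, np.float64(-0.0066)], [np.float64(0.0006), 0, np.float64(-0.0131)], [np.float64(0.0013), 0, np.float64(-0.0197)], [np.float64(0.0022), 0, np.float64(-0.0262)], [np.float64(0.0033), 0, np.float64(-0.0326)], [np.float64(0.0047), 0, np.float64(-0.039)], [np.float64(0.0063), 0, np.float64(-0.0454)], [np.float64(0.0082), 0, np.float64(-0.0517)], [np.float64(0.0102), 0, np.float64(-0.0579)], [np.float64(0.0125), 0, np.float64(-0.0641)]]
```

>>> {"name": "jog_arm", "arguments": {"translation": [[-0.0065, 0.001, -0.001], [-0.013, 0.001, -0.002], [-0.0195, 0.001, -0.0033], [-0.026, 0.001, -0.005], [-0.032, 0.001, -0.0067], [-0.0383, 0.001, -0.0088], [-0.0445, 0.001, -0.011], [-0.0506, 0.001, -0.0135], [-0.0566, 0.001, -0.0162], [-0.0624, 0.001, -0.0192]], "twist": [0, 0, 0, 0, 0, 0, 0, 0, 0, 0]}}

```text
time: 6.23
position: [525.7, -134.6, 152.7]
ee_rot: [-0.706, 0.006, 0.708, 0.005]
wrist_force: [-0.7, -5.6, -4.2]
width: 32.7
```

Run:
```python
from h import *
c=cap('side');save('side','s4.png',box=(240,100,380,240),scale=4.5)
plan([507,-135.5,91],89.1)
```

```text
t 6.28 pos [ 526.4 -134.7  153.9] jawyaw -90.92 down [-0.001 -0.001 -1.   ] q6 [-0.39  0.45  1.59 -0.    1.11  1.2 ] F [-3.1 -6.  -0.8] w 32.7
shift [0.0629, 0.0011, 0.0193] twist -0.02 (or 179.98 )
```

View pics/s4.png

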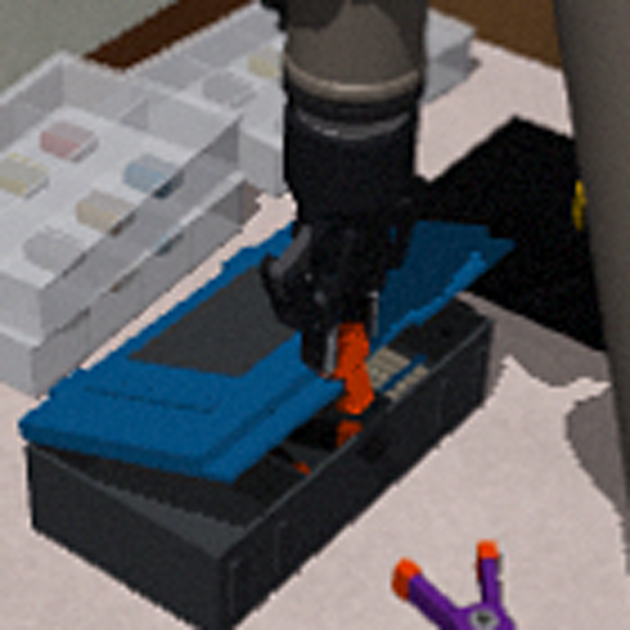

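Lid is lifting with the catch gripped (about 20°). Continuing the arc.

>>> {"name": "jog_arm", "arguments": {"translation": [[-0.0058, 0, -0.0031], [-0.0114, 0, -0.0065], [-0.0169, 0, -0.0101], [-0.0223, 0, -0.0138], [-0.0276, 0, -0.0178], [-0.0327, 0, -0.0219], [-0.0376, 0, -0.0262], [-0.0424, 0, -0.0307], [-0.047, 0, -0.0354], [-0.0514, 0, -0.0403]], "twist": [0, 0, 0, 0, 0, 0, 0, 0, 0, 0]}}

```text
time: 7.12
position: [565.5, -135.4, 204.0]
ee_rot: [-0.706, 0.006, 0.708, 0.005]
wrist_force: [-3.6, -5.4, -1.0]
width: 32.6
```

>>> {"name": "jog_arm", "arguments": {"translation": [[-0.0043, 0, -0.005], [-0.0083, 0, -0.0102], [-0.0122, 0, -0.0155], [-0.0159, 0, -0.0209], [-0.0194, 0, -0.0265], [-0.0226, 0, -0.0322], [-0.0257, 0, -0.038], [-0.0285, 0, -0.0439], [-0.0312, 0, -0.0499], [-0.0336, 0, -0.056]], "twist": [0, 0, 0, 0, 0, 0, 0, 0, 0, 0]}}

```text
time: 7.95
position: [621.7, -136.5, 237.9]
ee_rot: [-0.706, 0.007, 0.708, 0.005]
wrist_force: [-3.7, -5.5, 0.2]
width: 32.5
```

Run:
```python
from h import *
c=cap('side');save('side','s5.png',box=(220,70,380,230),scale=3.7)
plan([507,-135.5,91],89.1)
c=cap('scene');save('scene','c5.png',box=(140,110,360,310),scale=3.5)
```

```text
t 8.0 pos [ 622.9 -136.6  238.3] jawyaw -90.95 down [-0.001 -0.002 -1.   ] q6 [-0.33  0.55  1.17 -0.    1.42  1.25] F [-2.6 -5.3 -0.6] w 32.7
shift [0.1474, 0.0005, 0.1158] twist -0.05 (or 179.95 )
```

View pics/s5.png

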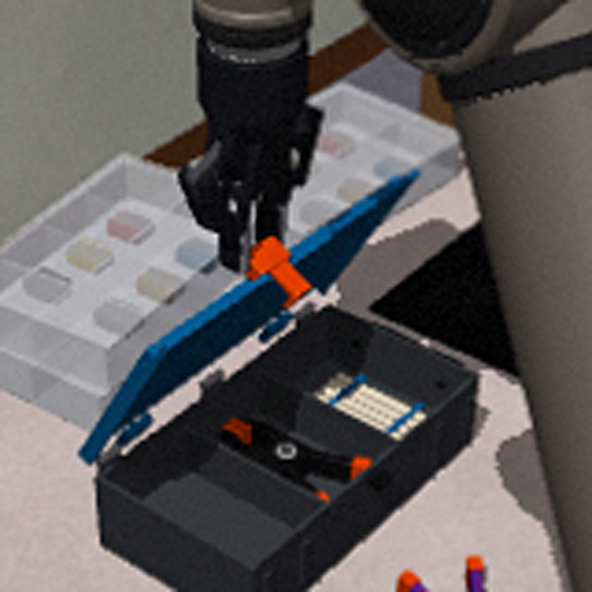

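View pics/c5.png

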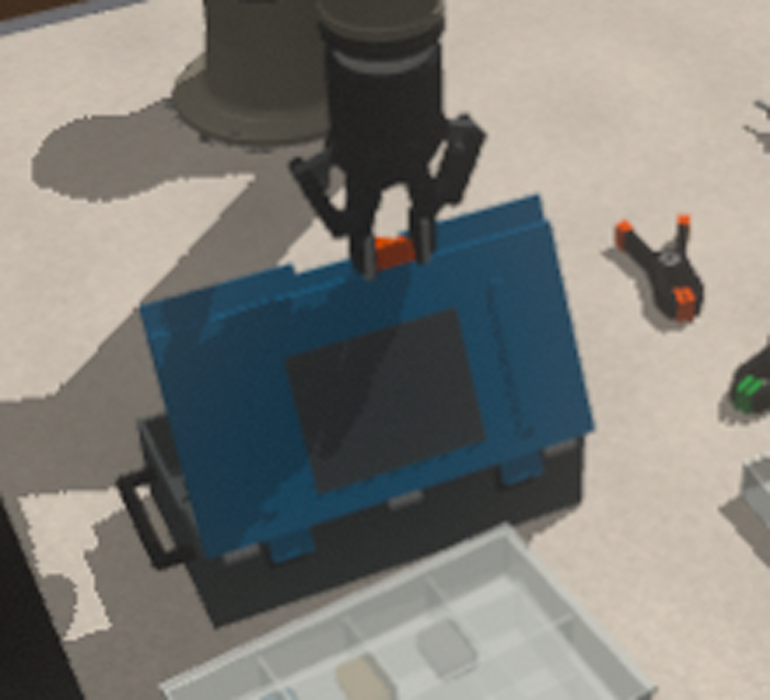

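Lid at about 60°, thumb still firmly between the pads, no clash. Continuing.

>>> {"name": "jog_arm", "arguments": {"translation": [[-0.0022, 0, -0.0062], [-0.0041, 0, -0.0125], [-0.0058, 0, -0.0188], [-0.0073, 0, -0.0252], [-0.0086, 0, -0.0316], [-0.0096, 0, -0.0381], [-0.0104, 0, -0.0447], [-0.0109, 0, -0.0512], [-0.0112, 0, -0.0578], [-0.0113, 0, -0.0643]], "twist": [0, 0, 0, 0, 0, 0, 0, 0, 0, 0]}}

```text
time: 8.88
position: [686.6, -137.8, 249.9]
ee_rot: [-0.707, 0.007, 0.707, 0.005]
wrist_force: [-2.1, -5.5, 3.5]
width: 32.4
```

Run:
```python
from h import *
c=cap('side');save('side','s6.png',box=(220,50,380,210),scale=3.7)
plan([507,-135.5,91],89.1)
```

```text
t 8.93 pos [ 687.5 -137.9  249.9] jawyaw -90.97 down [ 0.001 -0.003 -1.   ] q6 [-0.31  0.68  0.91 -0.    1.55  1.28] F [-3.2 -5.8  4.7] w 32.6
shift [0.1588, 0.0003, 0.1807] twist -0.07 (or 179.93 )
```

View pics/s6.png

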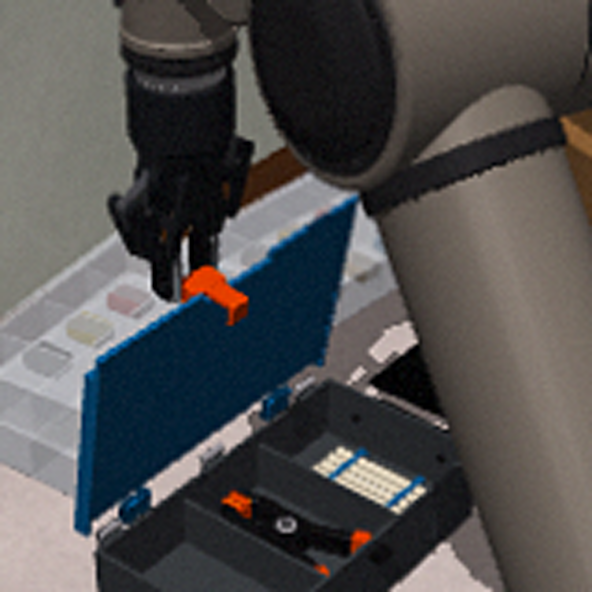

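>>> {"name": "jog_arm", "arguments": {"translation": [[0.0002, 0, -0.0066], [0.0006, 0, -0.0131], [0.0013, 0, -0.0197], [0.0022, 0, -0.0262], [0.0033, 0, -0.0326], [0.0047, 0, -0.039], [0.0063, 0, -0.0454], [0.0082, 0, -0.0517], [0.0102, 0, -0.0579], [0.0117, 0, -0.062]], "twist": [0, 0, 0, 0, 0, 0, 0, 0, 0, 0]}}

```text
time: 9.77
position: [749.5, -139.1, 238.9]
ee_rot: [0.708, -0.007, -0.706, -0.005]
wrist_force: [1.0, -6.4, 4.1]
width: 32.6
```

Run:
```python
from h import *
c=cap('side');save('side','s7.png',box=(200,40,380,210),scale=3.5)
plan([507,-135.5,91],89.1)
P=cloud(c);hsv=cv2.cvtColor(c['frame'],cv2.COLOR_RGB2HSV)
b=(cv2.inRange(hsv,(95,110,20),(118,255,255))>0)&(P[...,0]>600)&(P[...,2]>110)&(abs(P[...,1]+160)<150)
Q=P[b];m=Q.mean(0);u,s,v=np.linalg.svd(Q-m);n=v[2];print(len(Q),s/np.sqrt(len(Q)),n,np.degrees(np.arctan2(abs(n[2]),abs(n[0]))),Q[:,2].max())
```

```text
t 9.82 pos [ 749.9 -139.1  238.5] jawyaw -90.99 down [ 0.003 -0.003 -1.   ] q6 [-0.28  0.84  0.64 -0.    1.66  1.3 ] F [ 2.5 -6.   6.4] w 32.7
shift [0.1468, 0.0001, 0.2434] twist -0.09 (or 179.91 )
3062 [82.94142378 42.17544265  3.16132487] [-0.99001136  0.01531681  0.14015316] 8.057660541247573 383.23541648789006
```

View pics/s7.png

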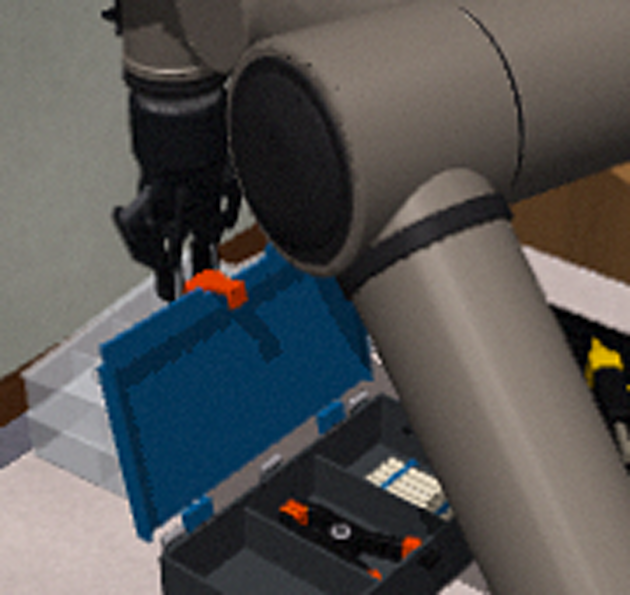

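>>> {"name": "jog_arm", "arguments": {"translation": [[0.0005, 0, -0.001], [0.001, 0, -0.002], [0.0013, 0, -0.003], [0.0013, 0, -0.003], [0.0013, 0, -0.003], [0.0013, 0, -0.003], [0.0013, 0, -0.003], [0.0013, 0, -0.003], [0.0013, 0, -0.003], [0.0013, 0, -0.003]], "twist": [0, 0, 0, 0, 0, 0, 0, 0, 0, 0]}}

```text
time: 10.65
position: [752.0, -139.2, 237.8]
ee_rot: [0.708, -0.007, -0.706, -0.005]
wrist_force: [1.5, -6.2, 4.4]
width: 32.6
```

Run:
```python
from h import *
c=cap('side')
plan([507,-135.5,91],89.1)
P=cloud(c);hsv=cv2.cvtColor(c['frame'],cv2.COLOR_RGB2HSV)
b=(cv2.inRange(hsv,(100,150,20),(112,255,255))>0)&(P[...,0]>600)&(P[...,2]>120)&(P[...,2]<240)&(P[...,1]>-250)&(P[...,1]<-30)
b=cv2.erode(b.astype(np.uint8),np.ones((5,5)))>0
Q=P[b]
for _ in range(3):
    m=Q.mean(0);u,s,v=np.linalg.svd(Q-m);n=v[2];d=abs((Q-m)@n);Q=Q[d<3]
print(len(Q),s/np.sqrt(len(Q)),n,90+np.degrees(np.arctan2(abs(n[2]),abs(n[0]))))
```

```text
t 10.7 pos [ 752.1 -139.2  237.8] jawyaw -91.0 down [ 0.003 -0.003 -1.   ] q6 [-0.28  0.84  0.63 -0.    1.67  1.31] F [ 0.8 -5.7  4. ] w 32.7
shift [0.1461, 0.0002, 0.2455] twist -0.1 (or 179.9 )
1369 [57.61905029 27.38916205  1.41446485] [-0.98161288  0.01744368  0.19008387] 100.95936681191137
```

>>> {"name": "jog_arm", "arguments": {"translation": [[0.0005, 0, -0.001], [0.001, 0, -0.002], [0.0013, 0, -0.003], [0.0016, 0, -0.004], [0.002, 0, -0.005], [0.0024, 0, -0.006], [0.0024, 0, -0.006], [0.0024, 0, -0.006], [0.0024, 0, -0.006], [0.0024, 0, -0.006]], "twist": [0, 0, 0, 0, 0, 0, 0, 0, 0, 0]}}

```text
time: 11.53
position: [758.1, -139.3, 235.4]
ee_rot: [0.708, -0.007, -0.706, -0.005]
wrist_force: [0.6, -5.9, 4.6]
width: 32.3
```

>>> {"name": "jog_arm", "arguments": {"translation": [[0.0005, 0, -0.001], [0.001, 0, -0.002], [0.0013, 0, -0.003], [0.0016, 0, -0.004], [0.002, 0, -0.005], [0.0024, 0, -0.006], [0.0024, 0, -0.006], [0.0024, 0, -0.006], [0.0024, 0, -0.006], [0.0024, 0, -0.006]], "twist": [0, 0, 0, 0, 0, 0, 0, 0, 0, 0]}}

```text
time: 12.37
position: [764.1, -139.4, 232.9]
ee_rot: [0.708, -0.007, -0.706, -0.005]
wrist_force: [1.3, -6.2, 3.9]
width: 32.4
```

Run:
```python
from h import *
c=cap('side');save('side','s8.png',box=(200,40,380,210),scale=3.5)
plan([507,-135.5,91],89.1)
P=cloud(c);hsv=cv2.cvtColor(c['frame'],cv2.COLOR_RGB2HSV)
b=(cv2.inRange(hsv,(100,150,20),(112,255,255))>0)&(P[...,0]>600)&(P[...,2]>120)&(P[...,2]<240)&(P[...,1]>-250)&(P[...,1]<-30)
b=cv2.erode(b.astype(np.uint8),np.ones((5,5)))>0
Q=P[b]
for _ in range(3):
    m=Q.mean(0);u,s,v=np.linalg.svd(Q-m);n=v[2];d=abs((Q-m)@n);Q=Q[d<3]
print(len(Q),s/np.sqrt(len(Q)),n,90+np.degrees(np.arctan2(abs(n[2]),abs(n[0]))))
```

```text
t 12.42 pos [ 764.1 -139.4  232.9] jawyaw -91.0 down [ 0.003 -0.003 -1.   ] q6 [-0.28  0.88  0.57 -0.    1.69  1.31] F [ 2.2 -5.8  4.8] w 32.7
shift [0.1412, 0.0002, 0.2575] twist -0.1 (or 179.9 )
1334 [56.21452943 27.40121031  1.40519415] [-0.96608837  0.01940314  0.2574816 ] 104.92355614044183
```

View pics/s8.png

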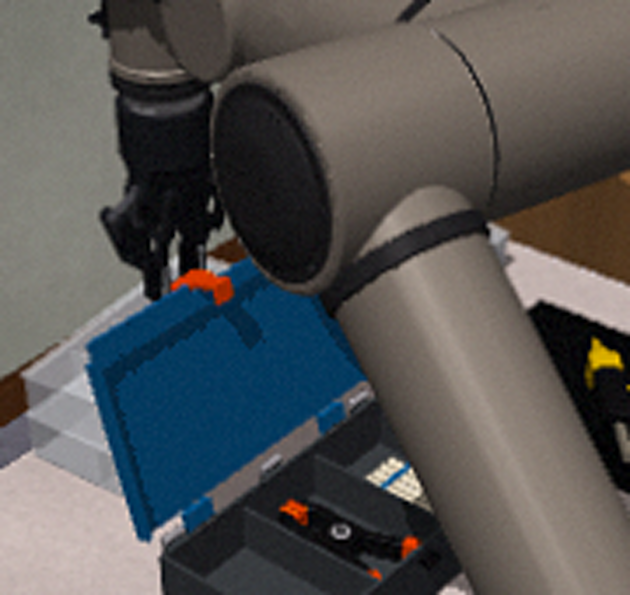

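>>> {"name": "jog_arm", "arguments": {"translation": [[0, 0, -0.001], [0, 0, -0.001], [0, 0, -0.001], [0, 0, -0.001], [0, 0, -0.001], [0, 0, -0.001], [0, 0, -0.001], [0, 0, -0.001], [0, 0, -0.001], [0, 0, -0.001]], "twist": [0, 0, 0, 0, 0, 0, 0, 0, 0, 0], "grip": -0.2}}

```text
time: 13.25
position: [764.8, -137.8, 231.2]
ee_rot: [0.707, -0.006, -0.707, -0.006]
wrist_force: [0.8, 0.2, -0.4]
width: 51.0
```

>>> {"name": "jog_arm", "arguments": {"translation": [[-0.005, 0, 0], [-0.012, 0, 0], [-0.02, 0, 0], [-0.03, 0, 0], [-0.04, 0, 0], [-0.052, 0, 0], [-0.064, 0, 0], [-0.076, 0, 0], [-0.085, 0, 0], [-0.09, 0, 0]], "twist": [0, 0, 0, 0, 0, 0, 0, 0, 0, 0]}}

```text
time: 14.08
position: [764.9, -137.8, 324.2]
ee_rot: [0.708, -0.006, -0.706, -0.005]
wrist_force: [0.1, -0.3, 0.3]
width: 50.9
```

```bash
cat > lid.py <<'E'
from h import *
def lid(c):
    P=cloud(c);hsv=cv2.cvtColor(c['frame'],cv2.COLOR_RGB2HSV)
    b=(cv2.inRange(hsv,(100,150,20),(112,255,255))>0)&(P[...,0]>600)&(P[...,2]>120)&(P[...,2]<240)&(P[...,1]>-250)&(P[...,1]<-30)
    b=cv2.erode(b.astype(np.uint8),np.ones((5,5)))>0
    Q=P[b]
    for _ in range(3):
        m=Q.mean(0);u,s,v=np.linalg.svd(Q-m,full_matrices=False);n=v[2];d=abs((Q-m)@n);Q=Q[d<3]
    print('lid',len(Q),90+np.degrees(np.arctan2(abs(n[2]),abs(n[0]))))
E
python3 - <<'E'
from lid import *
c=cap('side');save('side','s9.png',scale=1.42)
lid(c)
plan([468,200,200],89.1)
E
```

```text
lid 1209 104.89768249632192
t 14.13 pos [ 765.  -137.9  324.6] jawyaw -90.93 down [ 0.004 -0.001 -1.   ] q6 [-0.28  0.94  0.21 -0.    1.99  1.31] F [ 0.9 -0.1  0.7] w 51.3
shift [0.1228, -0.3332, 0.303] twist -0.03 (or 179.97 )
```

View pics/s9.png

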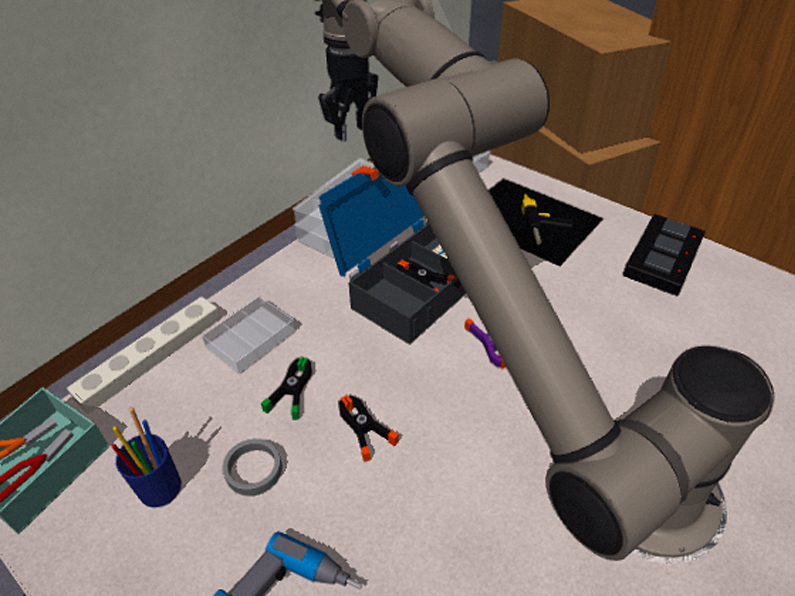

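Lid rests at 104.9° by itself. Moving above the loose clamp.

>>> {"name": "jog_arm", "arguments": {"translation": [[0, -0.014, 0.014], [0, -0.038, 0.038], [0, -0.064, 0.064], [0, -0.09, 0.09], [0, -0.116, 0.116], [0, -0.142, 0.142], [0, -0.168, 0.168], [0.01, -0.194, 0.194], [0.02, -0.22, 0.22], [0.03, -0.246, 0.245]], "twist": [0, 0, 1, 2, 4, 6, 8, 10, 12, 14], "grip": -0.7}}

```text
time: 14.97
position: [522.3, 113.2, 291.8]
ee_rot: [0.702, -0.092, -0.7, -0.093]
wrist_force: [0.5, 0.2, 0.3]
width: 72.4
```

Run:
```python
from h import *
plan([440,200,260],74)
```

```text
t 14.97 pos [522.3 113.2 291.8] jawyaw -105.04 down [ 0.002  0.    -1.   ] q6 [0.07 0.32 1.39 0.   1.43 1.9 ] F [0.5 0.2 0.3] w 72.4
shift [0.0316, -0.0625, 0.1021] twist 0.96 (or -179.04 )
```

>>> {"name": "jog_arm", "arguments": {"translation": [[0.008, -0.013, 0.022], [0.016, -0.026, 0.044], [0.022, -0.039, 0.064], [0.026, -0.05, 0.082], [0.03, -0.058, 0.095], [0.032, -0.062, 0.102], [0.032, -0.062, 0.102], [0.032, -0.062, 0.102], [0.032, -0.062, 0.102], [0.032, -0.062, 0.102]], "twist": [0, 1, 1, 1, 1, 1, 1, 1, 1, 1]}}

```text
time: 15.8
position: [442.1, 197.7, 259.4]
ee_rot: [0.701, -0.098, -0.7, -0.098]
wrist_force: [0.1, -0.1, -0.2]
width: 72.3
```

```bash
python3 - <<'E'
from h import *
plan([440,200,260],74)
c=cap('wrist');save('wrist','w4.png',scale=1.42)
E
python3 m.py | grep -A1 org
```

```text
t 15.8 pos [442.1 197.7 259.4] jawyaw -105.99 down [ 0.001 -0.    -1.   ] q6 [ 0.26  0.24  1.58 -0.    1.31  2.11] F [ 0.1 -0.1 -0.2] w 72.3
shift [-0.0006, -0.0016, 0.0026] twist 0.01 (or -179.99 )
org [555.  17.] [549  10  11  14 111] [ 545.1 -179.6   29.9] top 37.1
    [ 544.3 -179.2] [13.1  3.1] 17.8
org [531.  20.] [528  14   6  15  60] [ 546.  -132.5   45.9] top 47.8
    [ 545.4 -132.1] [ 6.8 13.9] 75.1
org [508. 104.] [498  99  22  12 219] [ 454.2 -114.9   20.4] top 24.8
    [ 453.  -118.7] [13.5 13.6] 75.4
org [273. 120.] [271 112   5  16  80] [515.  183.8  24. ] top 25.2
    [514.8 183.9] [ 5.  18.1] 73.8
org [280. 119.] [278 112   5  16  79] [512.6 175.5  24.1] top 25.1
    [512.4 175.5] [ 5.  18.1] 74.0
org [542. 118.] [529 113  25  14 193] [ 424.5 -162.9   20.5] top 24.9
    [ 422.2 -164.5] [12.2 14.2] 39.3
org [492. 189.] [476 181  25  17 161] [347.1 -79.6  23.7] top 25.0
    [348.3 -80.7] [14.4 19.7] 55.2
org [255. 203.] [250 196  11  13  86] [418.3 237.2  23.6] top 24.7
    [418.4 237.1] [10.6 14. ] 55.3
org [296. 203.] [291 198  11  12  91] [402.6 184.2  23.6] top 24.7
    [402.5 184.1] [14.3 11.3] 1.9
  return _methods._mean(a, axis=axis, dtype=dtype,
  ret = ret.dtype.type(ret / rcount)
Traceback (most recent call last):
  File "m.py", line 11, in <module>
    T=P[blue&(z>89)&(z<97)];print('lid top z',np.median(T[:,2]),'front x',np.percentile(T[:,0],1).round(1),'y rng',T[:,1].min().round(1),T[:,1].max().round(1))
                                                                          ~~~~~~~~~~~~~^^^^^^^^^^
IndexError: index -1 is out of bounds for axis 0 with size 0
```

View pics/w4.png

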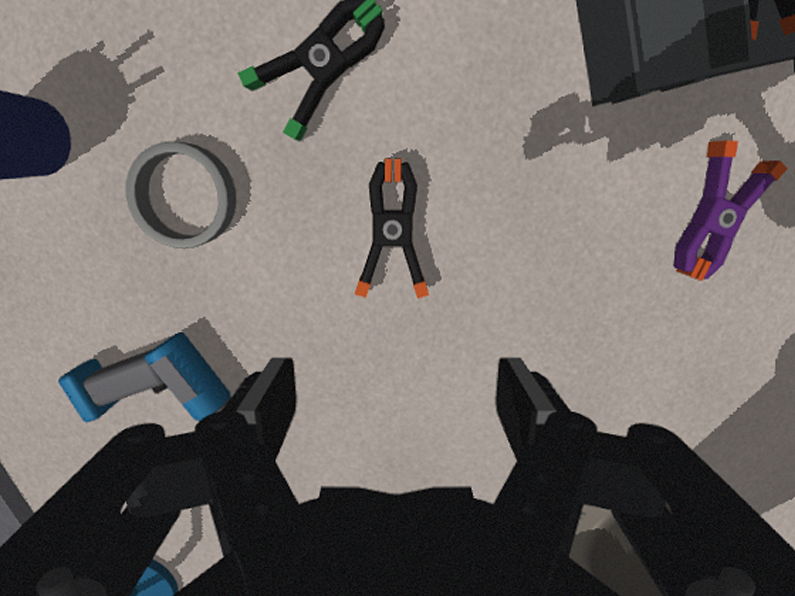

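Loose clamp at (392,228), black body with orange tips, lined up with the jaws. Neighbours are the tape (182,195) and the green clamp (320,55), both clear of the fingers.

Run:
```python
from h import *
c=load('wrist');P=cloud(c)
print(P[155:168,270:283].reshape(-1,3).mean(0))
print(proj(c,[[466.1,194,26]]))
plan([466.1,194.0,60],73.3)
```

```text
[464.44384405 194.46096312  24.89064244]
[[275.98124632 159.77850593]]
t 15.85 pos [441.9 197.7 259.3] jawyaw -105.99 down [ 0. -0. -1.] q6 [ 0.26  0.24  1.58 -0.    1.31  2.11] F [0.6 0.9 0.5] w 72.2
shift [0.1993, -0.0031, -0.0241] twist 0.71 (or -179.29 )
```

Two estimates agree within 2 mm: (465.3,194.2).

>>> {"name": "jog_arm", "arguments": {"translation": [[0.02, -0.001, -0.004], [0.05, -0.002, -0.01], [0.08, -0.003, -0.016], [0.11, -0.003, -0.02], [0.14, -0.003, -0.023], [0.17, -0.003, -0.0235], [0.2, -0.003, -0.0235], [0.225, -0.003, -0.0235], [0.245, -0.003, -0.0235], [0.255, -0.003, -0.0235]], "twist": [0.7, 0.7, 0.7, 0.7, 0.7, 0.7, 0.7, 0.7, 0.7, 0.7]}}

```text
time: 16.68
position: [463.8, 193.9, 1.6]
ee_rot: [-0.698, 0.103, 0.701, 0.102]
wrist_force: [-0.0, -0.4, -0.6]
width: 72.7
```

>>> {"name": "jog_arm", "arguments": {"translation": [[0, 0, 0], [0, 0, 0], [0, 0, 0], [0, 0, 0], [0, 0, 0], [0, 0, 0], [0, 0, 0], [0, 0, 0], [0, 0, 0], [0, 0, 0]], "twist": [0, 0, 0, 0, 0, 0, 0, 0, 0, 0], "grip": 0.9, "newtons": 40}}

```text
time: 17.52
position: [465.8, 195.0, 5.5]
ee_rot: [0.701, -0.102, -0.699, -0.103]
wrist_force: [-0.1, -0.7, 6.5]
width: 35.0
```

Run:
```python
from h import *
plan([466.1,194.0,60],73.3)
c=cap('wrist');save('wrist','w5.png',scale=1.42)
```

```text
t 17.52 pos [465.8 195.    5.5] jawyaw -106.62 down [ 0.003  0.001 -1.   ] q6 [ 0.24  0.61  1.83 -0.    0.7   2.11] F [-0.1 -0.7  6.5] w 35.0
shift [-0.0545, 0.0008, -0.0007] twist 0.08 (or -179.92 )
```

View pics/w5.png

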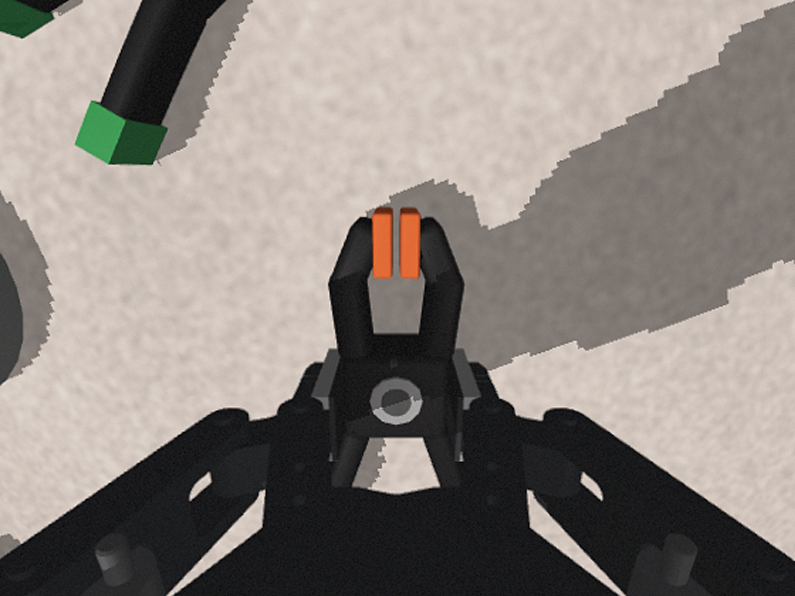

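>>> {"name": "jog_arm", "arguments": {"translation": [[-0.008, 0, 0], [-0.025, 0, 0], [-0.05, 0, 0], [-0.075, 0, 0], [-0.1, 0.005, -0.005], [-0.125, 0.018, -0.018], [-0.145, 0.036, -0.035], [-0.16, 0.058, -0.056], [-0.172, 0.08, -0.077], [-0.175, 0.1, -0.097]], "twist": [0, 0, 0, 0, 0, -1, -3, -5, -7, -9]}}

```text
time: 18.4
position: [530.1, 69.9, 182.3]
ee_rot: [0.707, -0.046, -0.704, -0.046]
wrist_force: [0.3, 0.5, -0.9]
width: 35.1
```

Run:
```python
from h import *
plan([575,-61,180],89.1)
```

```text
t 18.4 pos [530.1  69.9 182.3] jawyaw -97.51 down [ 0.004 -0.    -1.   ] q6 [-0.01  0.4   1.58 -0.    1.16  1.69] F [ 0.3  0.5 -0.9] w 35.1
shift [0.0025, 0.1239, -0.0616] twist -6.61 (or 173.39 )
```

>>> {"name": "jog_arm", "arguments": {"translation": [[0, 0.02, -0.01], [0, 0.045, -0.022], [0, 0.07, -0.035], [0, 0.09, -0.045], [0, 0.106, -0.053], [0, 0.117, -0.059], [0, 0.123, -0.061], [0, 0.123, -0.061], [0, 0.123, -0.061], [0, 0.123, -0.061]], "twist": [-1.5, -3, -4.5, -6, -6.6, -6.6, -6.6, -6.6, -6.6, -6.6]}}

```text
time: 19.23
position: [572.7, -57.8, 179.3]
ee_rot: [-0.707, 0.006, 0.707, 0.006]
wrist_force: [0.5, -0.3, -1.0]
width: 35.1
```

Run:
```python
from lid import *
plan([599,-61,180],89.1)
c=cap('wrist');save('wrist','w6.png',scale=1.42)
c=cap('side');save('side','s10.png',box=(200,60,380,250),scale=3.1);lid(c)
```

```text
t 19.23 pos [572.7 -57.8 179.3] jawyaw -90.98 down [-0.  0. -1.] q6 [-0.23  0.48  1.46  0.    1.2   1.35] F [ 0.5 -0.3 -1. ] w 35.1
shift [-0.0007, 0.0028, -0.0263] twist -0.08 (or 179.92 )
lid 746 104.84035844479605
```

View pics/w6.png

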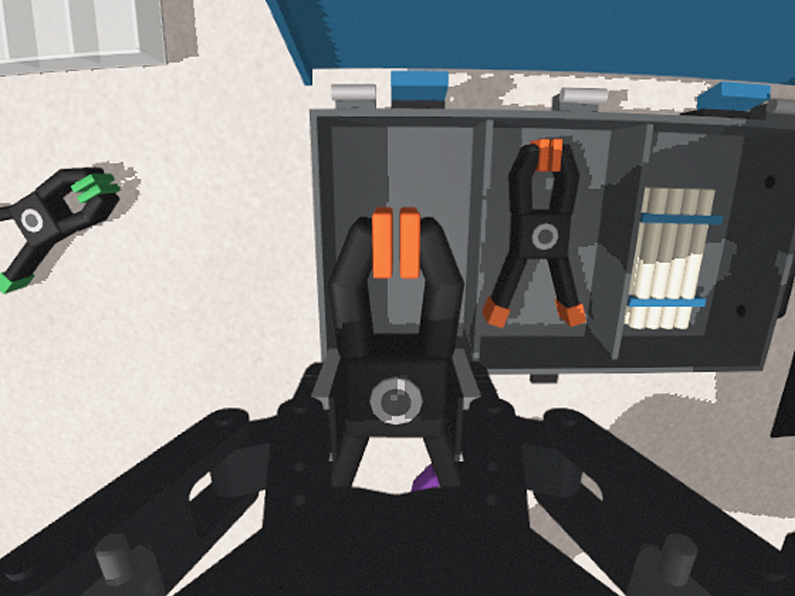

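View pics/s10.png

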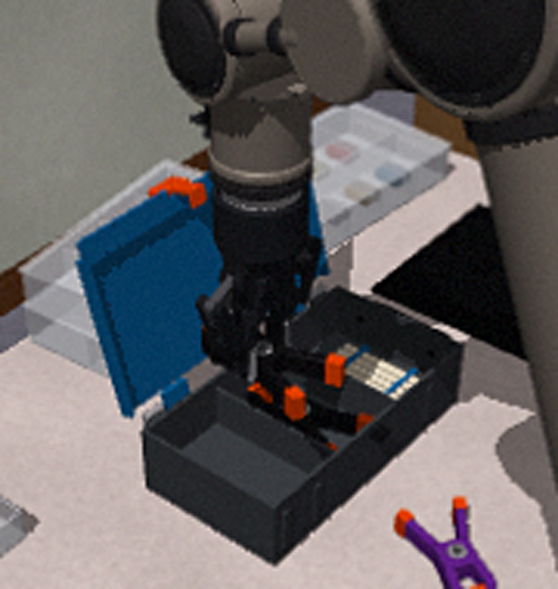

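Run:
```python
from h import *
c=load('wrist');P=cloud(c)
for v in(95,110,125,140):
    row=P[v,215:350]
    print(v,[(int(215+i),*row[i].round(0).astype(int)) for i in range(0,135,4) ][:6])
    # wall/divider tops
    for lo,hi,z0,z1 in((215,240,72,82),(320,350,60,72)):
        q=P[v,lo:hi];q=q[(q[:,2]>z0)&(q[:,2]<z1)]
        print('   y',q[:,1].min().round(1),q[:,1].max().round(1),'z',np.median(q[:,2]).round(1),len(q)) if len(q) else print('  none')
# floor
m=np.zeros(P.shape[:2],bool);m[95:140,240:335]=1
F=P[m];f=F[(F[:,2]>15)&(F[:,2]<29)];print('floor',f.min(0).round(1),f.max(0).round(1),np.median(f[:,2]))
# back wall
for u in(260,290,320):
    q=P[70:110,u];print(u,[(int(70+i),*q[i].round(0).astype(int)) for i in range(0,40,2)])
```

```text
95 [(215, np.int64(672), np.int64(7), np.int64(-1)), (219, np.int64(665), np.int64(-12), np.int64(77)), (223, np.int64(665), np.int64(-16), np.int64(77)), (227, np.int64(667), np.int64(-16), np.int64(60)), (231, np.int64(669), np.int64(-15), np.int64(33)), (235, np.int64(670), np.int64(-17), np.int64(22))]
   y -16.0 -12.4 z 76.9 6
   y -115.1 -111.6 z 65.5 6
110 [(215, np.int64(657), np.int64(8), np.int64(0)), (219, np.int64(657), np.int64(3), np.int64(0)), (223, np.int64(654), np.int64(-15), np.int64(76)), (227, np.int64(655), np.int64(-15), np.int64(59)), (231, np.int64(655), np.int64(-15), np.int64(37)), (235, np.int64(656), np.int64(-17), np.int64(21))]
   y -15.2 -12.6 z 76.4 5
   y -115.0 -110.9 z 64.8 6
125 [(215, np.int64(642), np.int64(9), np.int64(-1)), (219, np.int64(642), np.int64(-11), np.int64(77)), (223, np.int64(642), np.int64(-14), np.int64(77)), (227, np.int64(642), np.int64(-15), np.int64(62)), (231, np.int64(642), np.int64(-15), np.int64(39)), (235, np.int64(641), np.int64(-16), np.int64(23))]
   y -14.7 -10.9 z 77.0 6
   y -114.5 -110.8 z 64.7 6
140 [(215, np.in
[... 2925 characters left out ...]
, np.int64(48)), (88, np.int64(674), np.int64(-98), np.int64(33)), (90, np.int64(673), np.int64(-100), np.int64(21)), (92, np.int64(671), np.int64(-99), np.int64(21)), (94, np.int64(669), np.int64(-99), np.int64(22)), (96, np.int64(667), np.int64(-99), np.int64(22)), (98, np.int64(666), np.int64(-100), np.int64(20)), (100, np.int64(664), np.int64(-100), np.int64(21)), (102, np.int64(662), np.int64(-100), np.int64(21)), (104, np.int64(660), np.int64(-100), np.int64(22)), (106, np.int64(658), np.int64(-100), np.int64(21)), (108, np.int64(656), np.int64(-100), np.int64(21))]<stdin>:5: RuntimeWarning: invalid value encountered in cast
<stdin>:15: RuntimeWarning: invalid value encountered in cast
```

Run:
```python
from h import *
c=load('wrist');P=cloud(c)
D=P-np.array([572.7,-57.8,179.3])
m=(np.arange(420)[:,None]>200)&(D[...,2]>-5)&(D[...,2]<110)&(abs(D[...,1])<120)&(abs(D[...,0])<70)
Q=D[m]
for h in range(0,110,10):
    q=Q[(Q[:,2]>=h)&(Q[:,2]<h+10)]
    if len(q):print(h,q.min(0).round(0),q.max(0).round(0))
plan([598.5,-63,110],89.1)
```

```text
0 [-36. -30.   0.] [36. 30. 10.]
10 [-39. -32.  10.] [38. 31. 20.]
20 [-12. -32.  20.] [12. 31. 30.]
30 [-12. -31.  30.] [13. 31. 40.]
40 [-12. -49.  40.] [15. 49. 50.]
50 [-13. -53.  50.] [15. 53. 60.]
60 [-14. -57.  60.] [18. 57. 70.]
70 [-15. -62.  70.] [19. 60. 80.]
80 [-13. -65.  80.] [19. 66. 90.]
90 [  0. -67.  90.] [ 22.  67. 100.]
100 [ 10. -62. 100.] [ 22.  60. 104.]
t 19.33 pos [572.9 -57.8 179.3] jawyaw -90.96 down [-0.  0. -1.] q6 [-0.23  0.48  1.46  0.    1.2   1.35] F [-1.  -0.2 -0.3] w 35.2
shift [0.0693, 0.0048, -0.0257] twist -0.06 (or 179.94 )
```

Run:
```python
from h import *
c=load('wrist');P=cloud(c)
D=P-np.array([572.7,-57.8,179.3])
m=(np.arange(420)[:,None]>200)&(D[...,2]>-5)&(D[...,2]<110)&(abs(D[...,1])<120)&(abs(D[...,0])<70)
Q=D[m]
for h in range(30,66,2):
    q=Q[(Q[:,2]>=h)&(Q[:,2]<h+2)]
    a=abs(q[:,1])
    print(h,np.sort(a)[-6:].round(0),'x',q[a>38][:,0].min().round(0) if (a>38).any() else '')
```

```text
30 [30. 31. 31. 31. 31. 31.] x 
32 [24. 24. 24. 25. 25. 31.] x 
34 [24. 24. 24. 24. 24. 24.] x 
36 [24. 24. 24. 24. 24. 24.] x 
38 [28. 28. 28. 29. 29. 29.] x 
40 [35. 35. 36. 36. 36. 37.] x 
42 [39. 40. 40. 40. 40. 40.] x 6.0
44 [46. 46. 47. 47. 47. 48.] x 6.0
46 [48. 49. 49. 49. 49. 49.] x 6.0
48 [49. 49. 49. 49. 49. 49.] x 6.0
50 [50. 50. 50. 50. 50. 50.] x -11.0
52 [51. 51. 51. 51. 51. 51.] x -13.0
54 [51. 52. 52. 52. 52. 52.] x -13.0
56 [52. 52. 53. 53. 53. 53.] x -13.0
58 [53. 53. 53. 53. 53. 53.] x -13.0
60 [54. 54. 54. 54. 54. 55.] x -13.0
62 [54. 55. 55. 55. 55. 55.] x -13.0
64 [55. 55. 55. 56. 56. 56.] x -14.0
```

Bay inner walls measured at y −15.5 / −111 and back at x 674.5, so the centre is about (598.5, −63). The finger knuckles are ±50 wide at rim height, so I'll place the clamp about 6 mm towards the divider to clear the outer wall.

>>> {"name": "jog_arm", "arguments": {"translation": [[0, 0.003, -0.007], [0, 0.008, -0.018], [0, 0.0108, -0.0255], [0.015, 0.0108, -0.026], [0.035, 0.0108, -0.026], [0.055, 0.0108, -0.026], [0.075, 0.0108, -0.026], [0.09, 0.0108, -0.026], [0.098, 0.0108, -0.026], [0.1, 0.0108, -0.026]], "twist": [0, 0, 0, 0, 0, 0, 0, 0, 0, 0]}}

```text
time: 20.17
position: [598.3, -69.9, 77.5]
ee_rot: [-0.706, 0.006, 0.708, 0.007]
wrist_force: [-0.2, -0.2, -0.8]
width: 35.5
```

Run:
```python
from h import *
plan([598.5,-69,32],89.1)
c=cap('wrist');save('wrist','w7.png',scale=1.42)
cap('side');save('side','s11.png',box=(200,60,380,250),scale=3.1)
```

```text
t 20.17 pos [598.3 -69.9  77.5] jawyaw -91.02 down [-0.003  0.001 -1.   ] q6 [-0.24  0.63  1.49 -0.    1.02  1.35] F [-0.2 -0.2 -0.8] w 35.5
shift [0.0455, -0.0008, -0.0003] twist -0.12 (or 179.88 )
```

View pics/w7.png

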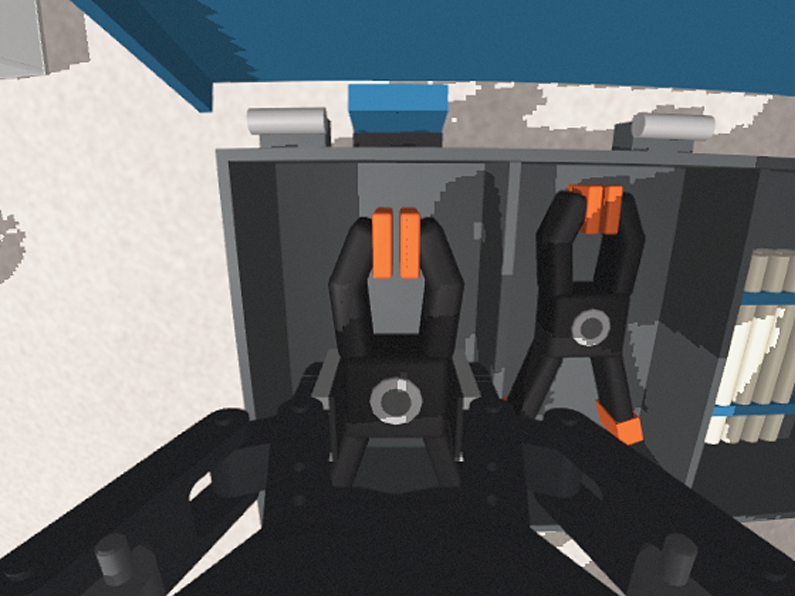

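View pics/s11.png

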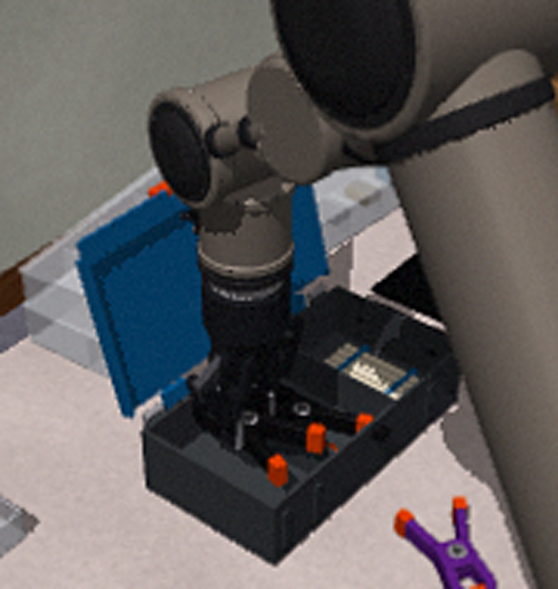

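>>> {"name": "jog_arm", "arguments": {"translation": [[0.004, 0, 0], [0.009, 0, 0], [0.014, 0, 0], [0.019, 0, 0], [0.024, 0, 0], [0.029, 0, 0], [0.034, 0, 0], [0.038, 0, 0], [0.041, 0, 0], [0.042, 0, 0]], "twist": [0, 0, 0, 0, 0, 0, 0, 0, 0, 0]}}

```text
time: 21.1
position: [598.7, -70.1, 36.5]
ee_rot: [-0.707, 0.006, 0.707, 0.006]
wrist_force: [0.2, 0.2, -0.7]
width: 35.0
```

Run:
```python
from lid import *
plan([598.5,-69,28],89.1)
cap('wrist');save('wrist','w8.png',scale=1.42)
c=cap('side');lid(c)
```

```text
t 21.1 pos [598.7 -70.1  36.5] jawyaw -91.03 down [-0.001  0.    -1.   ] q6 [-0.24  0.69  1.52 -0.    0.93  1.35] F [ 0.2  0.2 -0.7] w 35.0
shift [0.0085, -0.001, 0.0002] twist -0.13 (or 179.87 )
lid 590 105.02158045633888
```

View pics/w8.png

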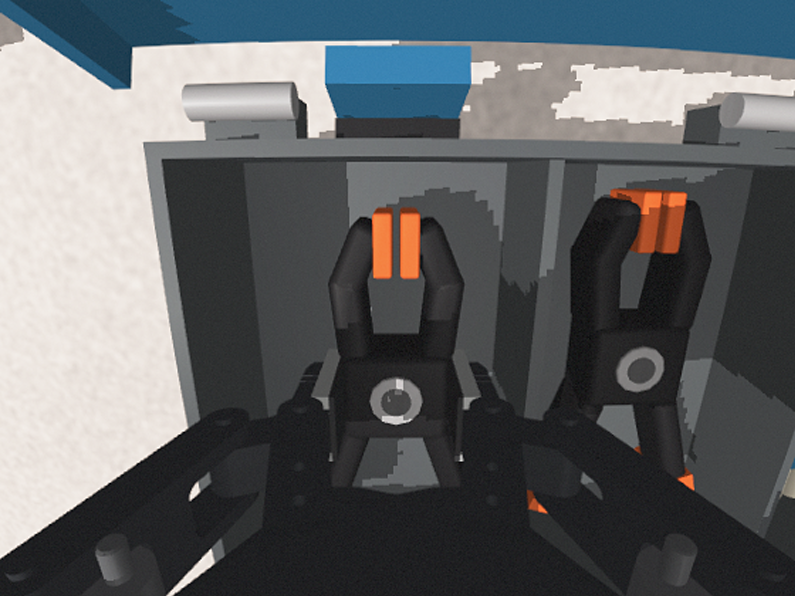

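>>> {"name": "jog_arm", "arguments": {"translation": [[0.001, 0, 0], [0.002, 0, 0], [0.003, 0, 0], [0.004, 0, 0], [0.005, 0, 0], [0.006, 0, 0], [0.007, 0, 0], [0.008, 0, 0], [0.008, 0, 0], [0.008, 0, 0]], "twist": [0, 0, 0, 0, 0, 0, 0, 0, 0, 0]}}

```text
time: 22.03
position: [598.9, -70.1, 29.1]
ee_rot: [-0.707, 0.006, 0.707, 0.006]
wrist_force: [-0.6, 0.0, -0.7]
width: 35.2
```

>>> {"name": "jog_arm", "arguments": {"translation": [[0.0005, 0, 0], [0.001, 0, 0], [0.0015, 0, 0], [0.002, 0, 0], [0.002, 0, 0], [0.002, 0, 0], [0.002, 0, 0], [0.002, 0, 0], [0.002, 0, 0], [0.002, 0, 0]], "twist": [0, 0, 0, 0, 0, 0, 0, 0, 0, 0]}}

```text
time: 22.87
position: [599.0, -70.1, 27.6]
ee_rot: [0.707, -0.006, -0.707, -0.006]
wrist_force: [-2.8, 0.8, 5.9]
width: 35.1
```

Contact with the floor (Fz jumped to 6 N). Opening slightly.

>>> {"name": "jog_arm", "arguments": {"translation": [[0, 0, 0], [0, 0, 0], [0, 0, 0], [0, 0, 0], [0, 0, 0], [0, 0, 0], [0, 0, 0], [0, 0, 0], [0, 0, 0], [0, 0, 0]], "twist": [0, 0, 0, 0, 0, 0, 0, 0, 0, 0], "grip": -0.02}}

```text
time: 23.7
position: [599.0, -70.1, 27.2]
ee_rot: [0.707, -0.006, -0.707, -0.006]
wrist_force: [0.3, 0.2, -0.0]
width: 43.8
```

>>> {"name": "jog_arm", "arguments": {"translation": [[-0.003, 0, 0], [-0.008, 0, 0], [-0.014, 0, 0], [-0.021, 0, 0], [-0.029, 0, 0], [-0.038, 0, 0], [-0.05, 0, 0], [-0.062, 0, 0], [-0.074, 0, 0], [-0.085, 0, 0]], "twist": [0, 0, 0, 0, 0, 0, 0, 0, 0, 0]}}

```text
time: 24.53
position: [599.2, -70.1, 113.9]
ee_rot: [0.708, -0.006, -0.707, -0.006]
wrist_force: [0.1, 0.6, -1.3]
width: 43.4
```

Run:
```python
from lid import *
plan([598.5,-69,28],89.1)
cap('wrist');save('wrist','w9.png',scale=1.42)
c=cap('side');lid(c)
```

```text
t 24.53 pos [599.2 -70.1 113.9] jawyaw -91.02 down [ 0.001 -0.    -1.   ] q6 [-0.24  0.59  1.46 -0.    1.09  1.35] F [ 0.1  0.6 -1.3] w 43.4
shift [0.0859, -0.0012, 0.0008] twist -0.12 (or 179.88 )
lid 700 105.0638108561879
```

View pics/w9.png

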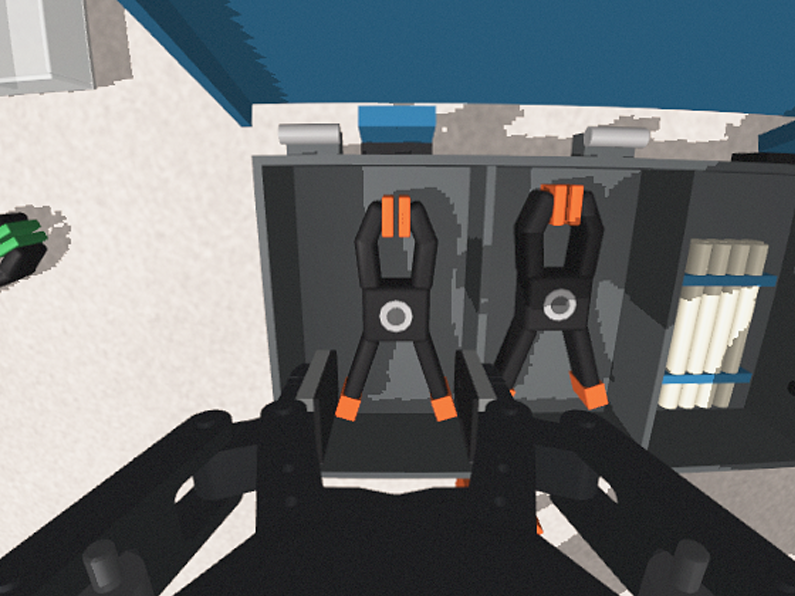

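>>> {"name": "jog_arm", "arguments": {"translation": [[-0.01, 0, 0], [-0.03, 0, 0.003], [-0.05, 0, 0.01], [-0.07, 0, 0.02], [-0.09, 0, 0.03], [-0.11, 0, 0.04], [-0.12, 0, 0.045], [-0.12, 0, 0.045], [-0.12, 0, 0.045], [-0.12, 0, 0.045]], "twist": [0, 0, 0, 0, 0, 0, 0, 0, 0, 0]}}

```text
time: 25.47
position: [553.7, -69.2, 230.8]
ee_rot: [-0.706, 0.006, 0.708, 0.007]
wrist_force: [0.5, -0.6, 0.2]
width: 43.6
```

Run:
```python
from lid import *
plan([598.5,-69,28],89.1)
c=cap('wrist');save('wrist','w10.png',scale=1.42)
P=cloud(c);hsv=cv2.cvtColor(c['frame'],cv2.COLOR_RGB2HSV)
org=(cv2.inRange(hsv,(3,130,60),(16,255,255))>0)
n_,l,st,ce=cv2.connectedComponentsWithStats(org.astype(np.uint8),connectivity=8)
for i in range(1,n_):
    if st[i,4]>20: print(ce[i].round(),np.nanmedian(P[l==i],0).round(1),np.nanpercentile(P[l==i][:,2],90).round(1))
B=(P[...,2]>38)&(P[...,2]<56)&(abs(P[...,1]+70)<36)&(abs(P[...,0]-599)<66)
print(B.sum(),np.nanmean(P[B],0).round(1),P[B].min(0).round(1),P[B].max(0).round(1))
Q=P[B&(P[...,2]>44)];A=np.c_[Q[:,:2]-Q[:,:2].mean(0),np.ones(len(Q))];print('top plane slopes',np.linalg.lstsq(A,Q[:,2],rcond=None)[0].round(3))
c=cap('side');lid(c);save('side','s12.png',scale=1.42)
```

```text
t 25.47 pos [553.7 -69.2 230.8] jawyaw -91.03 down [-0.002  0.001 -1.   ] q6 [-0.26  0.4   1.43 -0.    1.31  1.33] F [ 0.5 -0.6  0.2] w 43.6
shift [0.2027, -0.0009, -0.0452] twist -0.13 (or 179.87 )
[360.  92.] [ 653.9 -158.9   45.6] 46.7
[275.  98.] [648.8 -67.1  45.8] 46.9
[282.  98.] [648.8 -74.7  45.8] 46.7
[330. 191.] [ 546.4 -128.1   45.2] 46.6
[377. 191.] [ 545.9 -183.1   45.2] 46.6
[255. 197.] [541.4 -41.2  45.6] 46.5
[303. 197.] [540.6 -97.2  45.6] 46.7
[316. 254.] [ 457.  -116.6   22.4] 24.2
[291. 321.] [352.  -83.6  23. ] 24.5
2757 [601.3 -70.4  45.2] [ 533.4 -104.2   38.1] [658.9 -34.9  49.4]
top plane slopes [-1.0000e-03  0.0000e+00  4.5612e+01]
lid 1051 105.13185261473544
```

View pics/w10.png

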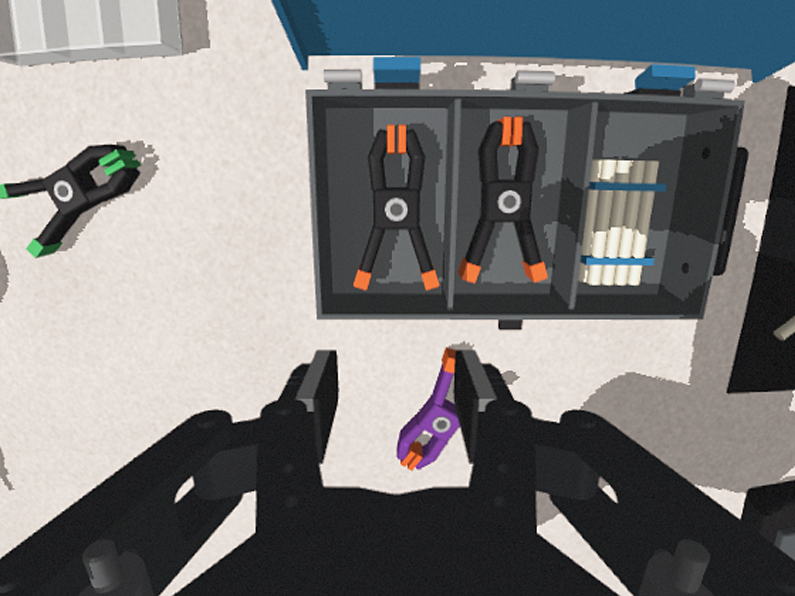

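View pics/s12.png

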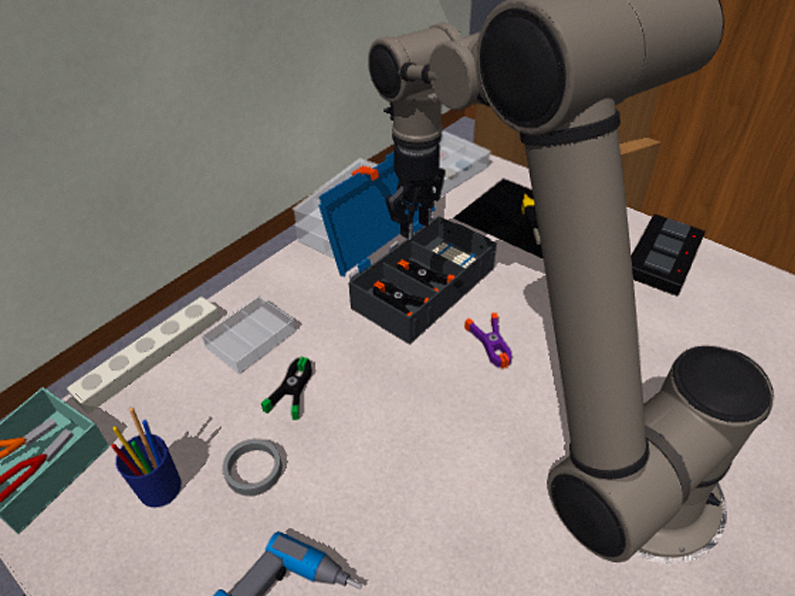

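Clamp lies flat at about (599, −70), some 7 mm off the bay centre across and under 1 mm along. The lid is at 105°, everything else is undisturbed and the gripper is clear.

```bash
python3 -c "
from station import robot
print(robot.hand_in())"
```

```text
the job is handed in; nothing more can be done
None
```

The clamp is lying flat in the empty left bay, the case is standing open, and I handed the job in at about 25.5 s of the 72 s allowed. The hand-in gives no verdict.

- **Catch and lid:** I gripped the catch's thumb piece and slid it left to its end stop, with the lid still shut. Keeping that grip, I swung the lid back slowly and let go only at about 105°, where it stayed.
- **Clamp:** I lowered the loose orange-tipped clamp until it touched the bay floor (about 6 N), then opened the fingers and lifted clear.

**Last checks:**
- **Lid:** it measured about 105.1° on its stop.
- **Clamp position:** its middle is about 1 mm along and 7 mm across from the bay centre. I set it towards the divider on purpose, to keep the finger knuckles off the outer wall.
- **Clamp height:** its top is level and about 24 mm above the floor, which agrees with its 26 mm height.
- **Other things:** nothing else looked moved in the last pictures. I judged this by eye and did not measure it; the glue gun was partly hidden behind the arm.
- **Robot:** it was touching nothing.

**One disagreement:** my planned lid path reached 105° about 15 mm early. The lid measured only 101° there, so I moved on in small steps until it read 105°. I never felt a clear force from the stop, so "on its stop" rests on the measured angle and on the lid staying put after I let go.

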